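# Cross-tighten a gear housing cover with a T-handle wrench

### The arm

A 6-joint arm with a two-finger parallel gripper is mounted at the origin on the work surface. World frame = base frame: x ahead of the robot, y to its left, z up, the work surface at z = 0. Lengths are in m, angles in degrees, forces in N, time in s.
With the tool pointing down it reaches from about 0.35 to 0.725 m from the base axis. Payload 4.3 kg.
Tool frame: the origin (TCP) lies at the very end of the fingers, on their centre line; the grasp point (between the pads) lies 19 mm behind it (bot.hold_point_z is the distance from the TCP to the grasp point, in m); z points along the fingers, y is the line along which they close (so a half turn about z gives the same grasp; the last joint's range is limited). The gripper opens to 85 mm and grips with 20 to 120 N. Pads are 22 mm wide; open, the fingers measure 114 mm over their backs; the gripper's body (76 mm by 85 mm) begins 54 mm behind the grasp point. The pads swing forward as they close: fully open they stand 13 mm farther back than shut.
Start: joints at [-74.616, 21.618, 4.641, 73.018, 0, 83.68], TCP at [0.213, -0.534, 0.231] pointing down, gripper open.
Joint ranges: [-156.06, 156.06], [-48.1, 94.91], [-58.44, 69.94], [-101.28, 121.22], [-78.64, 73.56], [-180, 180]. Speed limits (degrees/s): [147.25, 147.25, 180, 180, 180, 180].

### API

Orientations are given as a 3x3 rotation matrix whose columns are the frame's x, y, z axes.
In Python, from workcell import bot gives the robot as it stands.
- The arm moves only by the tool apply_moves, never from a script. Its argument "moves" is a list of rows, each a list of 2 entries, a list of its own where there are three numbers: the shift along the tool's x, y, z scaled (see below), then the turn about the tool's z scaled (see below). In form: [[[tx, ty, tz], roll], ...]. A call has 1 to 20 rows; each row is the pose to reach, as a shift and turn from the pose commanded when the call began, along the tool's axes at that moment; what a row does not reach only later rows make up. The controller multiplies each number of a shift by 0.3 m and each number of a turn by pi/2 rad. A row lasts 1/8 s, in which the tool goes at most 62.5 mm and 10.7 degrees, less where a joint would pass 70% of its speed; a pose out of reach is approached as far as the arm can. A call with a number of a shift or a turn outside -1 to 1 is refused whole. A call with a gripper value outside its range is refused whole. "hand" is the closure in counts, from 0 (fully open) to 255 (shut), set as the call begins (left out, the last holds). The fingers move at their own pace and stop on an object; "grip_force" is the grip in N (left out, the last holds). Time passes only in rows, so rows that repeat a pose let the fingers close. It gives the time, the measured TCP pose, the force, the opening and the grip force at its end, in the units of the state.
- bot.observe(): the state, without advancing time (a new reading comes with each control period).
- bot.get_image(name): name is "scene" or "top" or "wrist"; returns a dict with "image" (420x560x3 uint8, red, green, blue), "range_z" (420x560 float32, m along the optical axis (not along the pixel's ray), 0 where there is no reading), "fx", "fy", "cx", "cy" (pixels), "distortion" ([k1, k2, p1, p2, k3] as OpenCV has them; the pictures are not rectified), "eye" and "orientation" of the camera in the world. Camera axes: x right, y down, z forward; pixel columns grow to the right and rows downward; lengths in m; the calibration is good to about 2 mm. A picture is of the moment at which its call begins.
- bot.job_done(): hands the job in; it is judged then, once.
The state is a dict: "clock": time; "joint_positions": joint angles; "qvel": joint speeds; "joint_efforts": joint torques, N m; "position": TCP position; "tool_rot": TCP orientation; "contact_force": force on the tool from outside, world axes, zero at the start; "ft_torque": the same for the moment, N m; "finger_gap": finger opening in m; "gripper_force": force on a finger pad.
Only numpy, scipy, OpenCV 4.12 (cv2) and the standard library are available. Lean on these libraries where they do the work, as an engineer would, in place of code of your own. Each camera call takes 0.05 s, during which the arm holds its last target. There are 200 camera calls.

### The job

Take the T-handle wrench from its stand and tighten the four square-head bolts of the gear housing's cover clockwise, crosswise (each bolt is followed by the one opposite, then the other two): on a first round give every bolt about an eighth of a turn, on a second round, crosswise again, turn each gently up against its stop without forcing it. Then put the wrench back upright over the stub of its stand, fully down, and let go. Turn the bolts only with the wrench and leave the carton, tape roll and parts bin where they are.

Things in the scene. Friction and masses are not known exactly. Their poses are not given: they have to be found in the camera images.
- wrench: loose steel T-handle socket wrench, about 0.35 kg, 76 mm tall, at first upright on its stand. Origin: centre of its lower end, z up, x along the crossbar. Socket 33 x 33 mm outside, 26 mm high; its square hole, open below, is 23 x 23 mm, 17 mm deep, sides parallel to x and y: fits a bolt every quarter turn with 0.16 rad free play each way. Fully on a bolt the origin is 2 mm above the cover
- wrench_grip (a point): middle of the wrench's crossbar, 65 mm above the wrench's origin, same axes: the place to grip, firmly (some 60 N), across its width. The bar is flat-sided, 90 mm long (x), 16 mm wide (y), 22 mm high; below it a round shank 14 mm thick, 28 mm long
- stand: fixed aluminium plate 80 x 80 x 10 mm with an upright round steel stub in its middle, 18 mm thick, 15 mm high with a tapered top. Origin: centre of the underside, z up
- stand_seat (a point): middle of the stand's plate, on its upper face at the foot of the stub: the wrench's origin lies here when it is fully down, at any yaw
- housing: fixed grey gear housing of the conveyor drive, base 190 x 190 mm, with a round aluminium cover 154 mm wide, whose top is 84 mm above the table; a shaft end 25 mm thick stands 20 mm out of the middle of the cover. Origin: centre of the underside, z up. The bolts stand on a square of 80 mm side around the shaft (each 57 mm from it, its opposite 113 mm away) parallel to x and y
- cover (a point): middle of the cover's top face, at the foot of the shaft end, z up
- carton: small closed cardboard carton 100 x 130 x 65 mm, bystander, origin at the centre of its underside
- tape_roll: roll of amber tape 100 mm wide, 48 mm high, lying flat, bystander, origin at the centre of its underside
- parts_bin: open blue bin 110 x 150 x 40 mm with small parts, bystander, origin at the centre of its underside
- bolt1_head (a point): square-head bolt in the cover of the gear housing, dark steel. Head 20 x 20 mm, its upright sides from 3 to 13 mm above the cover, then tapering like a cut-off pyramid to 13 x 13 mm at 19 mm. This point: on the axis, 15 mm above the cover; z up, x and y square to the head's sides; it turns with the bolt
- bolt1 (a joint): how far this bolt has been turned clockwise (seen from above), rad: 0 to 0.12 at the start. It turns stiffly (0.07 N m), stays where it is left, and meets a hard stop somewhere between 1.33 and 1.60 rad, different for each bolt and to be felt by the steep rise of torque. Pull up with 0.15 to 0.25 N m; 0.5 N m, or a push of 40 N, is too much
- bolt2_head (a point): square-head bolt in the cover of the gear housing, dark steel. Head 20 x 20 mm, its upright sides from 3 to 13 mm above the cover, then tapering like a cut-off pyramid to 13 x 13 mm at 19 mm. This point: on the axis, 15 mm above the cover; z up, x and y square to the head's sides; it turns with the bolt
- bolt2 (a joint): how far this bolt has been turned clockwise (seen from above), rad: 0 to 0.12 at the start. It turns stiffly (0.07 N m), stays where it is left, and meets a hard stop somewhere between 1.33 and 1.60 rad, different for each bolt and to be felt by the steep rise of torque. Pull up with 0.15 to 0.25 N m; 0.5 N m, or a push of 40 N, is too much
- bolt3_head (a point): square-head bolt in the cover of the gear housing, dark steel. Head 20 x 20 mm, its upright sides from 3 to 13 mm above the cover, then tapering like a cut-off pyramid to 13 x 13 mm at 19 mm. This point: on the axis, 15 mm above the cover; z up, x and y square to the head's sides; it turns with the bolt
- bolt3 (a joint): how far this bolt has been turned clockwise (seen from above), rad: 0 to 0.12 at the start. It turns stiffly (0.07 N m), stays where it is left, and meets a hard stop somewhere between 1.33 and 1.60 rad, different for each bolt and to be felt by the steep rise of torque. Pull up with 0.15 to 0.25 N m; 0.5 N m, or a push of 40 N, is too much
- bolt4_head (a point): square-head bolt in the cover of the gear housing, dark steel. Head 20 x 20 mm, its upright sides from 3 to 13 mm above the cover, then tapering like a cut-off pyramid to 13 x 13 mm at 19 mm. This point: on the axis, 15 mm above the cover; z up, x and y square to the head's sides; it turns with the bolt
- bolt4 (a joint): how far this bolt has been turned clockwise (seen from above), rad: 0 to 0.12 at the start. It turns stiffly (0.07 N m), stays where it is left, and meets a hard stop somewhere between 1.33 and 1.60 rad, different for each bolt and to be felt by the steep rise of torque. Pull up with 0.15 to 0.25 N m; 0.5 N m, or a push of 40 N, is too much
Not all that is in view belongs to the job. There is more than one size of the wrench; the one meant has the size given above.

How it is judged (in metres and radians):
On the way, in this order (a step that is already met when the one before it is completed fails the run):
1. the wrench is lifted off its stand (z of wrench in the frame of stand_seat above 0.03 m), for 0.1 s.
2. first round: two opposite bolts have been turned past 0.40 rad (((value of joint each of bolt1, bolt2 above 0.4 rad and horizontal distance between bolt1_head and bolt2_head above 0.1 m) or (value of joint each of bolt1, bolt3 above 0.4 rad and horizontal distance between bolt1_head and bolt3_head above 0.1 m) or (value of joint each of bolt1, bolt4 above 0.4 rad and horizontal distance between bolt1_head and bolt4_head above 0.1 m) or (value of joint each of bolt2, bolt3 above 0.4 rad and horizontal distance between bolt2_head and bolt3_head above 0.1 m) or (value of joint each of bolt2, bolt4 above 0.4 rad and horizontal distance between bolt2_head and bolt4_head above 0.1 m) or (value of joint each of bolt3, bolt4 above 0.4 rad and horizontal distance between bolt3_head and bolt4_head above 0.1 m))), for 0.1 s.
3. first round: all four bolts have been turned past 0.40 rad (value of joint each of bolt1, bolt2, bolt3, bolt4 above 0.4 rad), for 0.1 s.
4. second round: two opposite bolts are up against their stops (within 0.05 rad) (((value of joint bolt1 above 1.29 rad and value of joint bolt2 above 1.37 rad and horizontal distance between bolt1_head and bolt2_head above 0.1 m) or (value of joint bolt1 above 1.29 rad and value of joint bolt3 above 1.45 rad and horizontal distance between bolt1_head and bolt3_head above 0.1 m) or (value of joint bolt1 above 1.29 rad and value of joint bolt4 above 1.53 rad and horizontal distance between bolt1_head and bolt4_head above 0.1 m) or (value of joint bolt2 above 1.37 rad and value of joint bolt3 above 1.45 rad and horizontal distance between bolt2_head and bolt3_head above 0.1 m) or (value of joint bolt2 above 1.37 rad and value of joint bolt4 above 1.53 rad and horizontal distance between bolt2_head and bolt4_head above 0.1 m) or (value of joint bolt3 above 1.45 rad and value of joint bolt4 above 1.53 rad and horizontal distance between bolt3_head and bolt4_head above 0.1 m))), for 0.1 s.
5. second round: all four bolts are up against their stops (within 0.05 rad) (value of joint bolt1 above 1.29 rad and value of joint bolt2 above 1.37 rad and value of joint bolt3 above 1.45 rad and value of joint bolt4 above 1.53 rad), for 0.1 s.
At the end, for the whole second after the job is handed in: all four bolts are within 0.05 rad of their own stops (bolt1 1.34, bolt2 1.42, bolt3 1.50, bolt4 1.58 rad), and the wrench stands upright (within 0.05 rad) over the stub of its stand, within 6 mm of the middle and 3 mm of fully down, at rest and released (all of step 5 and horizontal distance between wrench and stand_seat below 0.006 m and z of wrench in the frame of stand_seat below 0.003 m and angle between wrench's own z axis and vertical below 0.06 rad and linear speed of wrench below 0.02 m/s and contact force between wrench and the fingers below 0.1 N); the robot touches nothing.
It fails at once if first round: a bolt is turned past 1.10 rad while another one is still short of 0.40 rad (value of joint any of bolt1, bolt2, bolt3, bolt4 above 1.1 rad and value of joint any of bolt1, bolt2, bolt3, bolt4 below 0.4 rad).
It fails at once if out of cross order: the first two bolts past 0.40 rad, or the first two past 1.25 rad, are neighbours (((value of joint each of bolt1, bolt2 above 0.4 rad and horizontal distance between bolt1_head and bolt2_head below 0.1 m and value of joint each of bolt3, bolt4 below 0.4 rad) or (value of joint each of bolt1, bolt3 above 0.4 rad and horizontal distance between bolt1_head and bolt3_head below 0.1 m and value of joint each of bolt2, bolt4 below 0.4 rad) or (value of joint each of bolt1, bolt4 above 0.4 rad and horizontal distance between bolt1_head and bolt4_head below 0.1 m and value of joint each of bolt2, bolt3 below 0.4 rad) or (value of joint each of bolt2, bolt3 above 0.4 rad and horizontal distance between bolt2_head and bolt3_head below 0.1 m and value of joint each of bolt1, bolt4 below 0.4 rad) or (value of joint each of bolt2, bolt4 above 0.4 rad and horizontal distance between bolt2_head and bolt4_head below 0.1 m and value of joint each of bolt1, bolt3 below 0.4 rad) or (value of joint each of bolt3, bolt4 above 0.4 rad and horizontal distance between bolt3_head and bolt4_head below 0.1 m and value of joint each of bolt1, bolt2 below 0.4 rad)) or ((value of joint each of bolt1, bolt2 above 1.25 rad and horizontal distance between bolt1_head and bolt2_head below 0.1 m and value of joint each of bolt3, bolt4 below 1.25 rad) or (value of joint each of bolt1, bolt3 above 1.25 rad and horizontal distance between bolt1_head and bolt3_head below 0.1 m and value of joint each of bolt2, bolt4 below 1.25 rad) or (value of joint each of bolt1, bolt4 above 1.25 rad and horizontal distance between bolt1_head and bolt4_head below 0.1 m and value of joint each of bolt2, bolt3 below 1.25 rad) or (value of joint each of bolt2, bolt3 above 1.25 rad and horizontal distance between bolt2_head and bolt3_head below 0.1 m and value of joint each of bolt1, bolt4 below 1.25 rad) or (value of joint each of bolt2, bolt4 above 1.25 rad and horizontal distance between bolt2_head and bolt4_head below 0.1 m and value of joint each of bolt1, bolt3 below 1.25 rad) or (value of joint each of bolt3, bolt4 above 1.25 rad and horizontal distance between bolt3_head and bolt4_head below 0.1 m and value of joint each of bolt1, bolt2 below 1.25 rad))).
It fails at once if a bolt is forced: the wrench loads it with more than 70 N of contact force in all (contact force between wrench and bolt1 above 70 N or contact force between wrench and bolt2 above 70 N or contact force between wrench and bolt3 above 70 N or contact force between wrench and bolt4 above 70 N).
It fails at once if a bolt is turned or touched by the gripper itself (contact force between the fingers and bolt1 above 1 N or contact force between the fingers and bolt2 above 1 N or contact force between the fingers and bolt3 above 1 N or contact force between the fingers and bolt4 above 1 N).
It fails at once if the carton, tape roll or parts bin is moved more than 20 mm (distance of any of carton, tape_roll, parts_bin from where it was at the start of the episode above 0.02 m).
It also fails if it takes over 72 s, if anything falls off the work surface, if the arm or the gripper's body presses on something with over 40 N, if the wrist force passes 120 N, or if a joint passes its speed limit or range.

## Working session

There is one attempt and no reset: what is moved stays moved. The work goes in short steps, Python scripts to look and compute and a tool call to move; the robot and the scene stay as the last step left them, time stands still between calls to the robot, and variables do not carry over. Pictures are saved under pics/ and viewed, at most 10 in all, crops included, and the job is handed in when it is done.

Besides the shell and the picture viewer there is one more tool, called as a command line: name --argument value ..., lists and objects as JSON in quotes. apply_moves: Moves the arm, as the interface text tells. Its arguments: {"type":"object","properties":{"moves":{"type":"array"},"hand":{"type":"number"},"grip_force":{"type":"number"}},"required":["moves"]}

```bash
mkdir -p pics; ls; cat > h.py <<'E'
import numpy as np,cv2,pickle
from workcell import bot
def snap(n,f):
    d=bot.get_image(n); cv2.imwrite(f'pics/{f}.png',d['image'][:,:,::-1]); pickle.dump(d,open(f'{f}.pkl','wb')); return d
def load(f): return pickle.load(open(f'{f}.pkl','rb'))
def ray(d,u,v):
    K=np.array([[d['fx'],0,d['cx']],[0,d['fy'],d['cy']],[0,0,1.]])
    p=cv2.undistortPoints(np.array([[[u,v]]],float),K,np.array(d['distortion'],float))[0,0]
    return np.array([p[0],p[1],1.])
def at(d,u,v,z=None):
    r=ray(d,u,v);R=np.array(d['orientation']);e=np.array(d['eye']);w=R@r
    s=(z-e[2])/w[2] if z is not None else d['range_z'][int(round(v)),int(round(u))]
    return (e+s*w).round(4)
def cloud(d):
    H,W=d['range_z'].shape;K=np.array([[d['fx'],0,d['cx']],[0,d['fy'],d['cy']],[0,0,1.]])
    uu,vv=np.meshgrid(np.arange(W),np.arange(H));q=np.stack([uu,vv],-1).reshape(-1,1,2).astype(float)
    p=cv2.undistortPoints(q,K,np.array(d['distortion'],float))[:,0]
    c=np.c_[p,np.ones(len(p))]*d['range_z'].reshape(-1,1)
    return (c@np.array(d['orientation']).T+np.array(d['eye'])).reshape(H,W,3)
E
python3 - <<'E'
from h import *
a=snap('scene','s0');b=snap('top','t0')
print(a['eye'],b['eye'],b['orientation'],b['fx']);o=bot.observe();print(o)
cv2.imwrite('pics/both.png',np.hstack([cv2.resize(x['image'][:,:,::-1],(400,300)) for x in(a,b)]))
E
```

```text
pics
[ 1.17147692 -0.62026866  0.7272577 ] [0.50042965 0.00520755 1.44665227] [[-1.99821992e-03 -9.98624829e-01  5.23875811e-02]
 [-9.99699612e-01  7.15189190e-04 -2.44984396e-02]
 [ 2.44272830e-02 -5.24207978e-02 -9.98326283e-01]] 457.88467088113913
{'clock': 0.1, 'joint_positions': array([-7.46158378e+01,  2.16586447e+01,  4.57083188e+00,  7.30179243e+01,
        1.52412455e-03,  8.36790984e+01]), 'qvel': array([-0.00369682, -0.12874284,  0.12777833,  0.0257445 , -0.10833289,
        0.12099646]), 'joint_efforts': array([ 2.16950721e-03, -4.64694142e+01,  2.70582587e+01,  1.21229308e-02,
        5.94313931e-06, -2.95948013e-06]), 'position': array([ 0.21249855, -0.53366659,  0.23044665]), 'tool_rot': array([[ 9.29099952e-01,  3.69828426e-01, -4.63933510e-04],
       [ 3.69828646e-01, -9.29098263e-01,  1.78639183e-03],
       [ 2.29618662e-04, -1.83131247e-03, -9.99998297e-01]]), 'contact_force': array([-0.26496568, -0.67580137, -0.18946939]), 'ft_torque': array([ 0.00833762,  0.0012056 , -0.02141385]), 'gripper_force': 0.0, 'finger_gap': 0.08544930480070044}
```

View pics/t0.png

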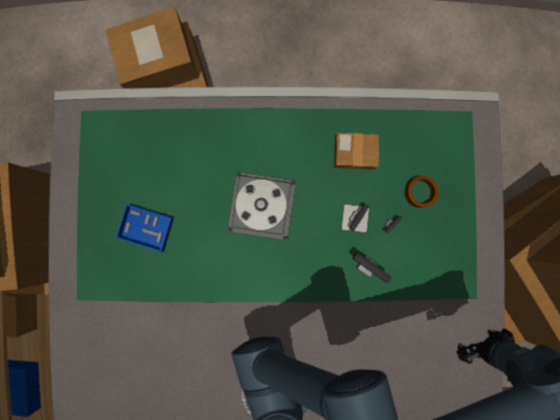

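View pics/s0.png

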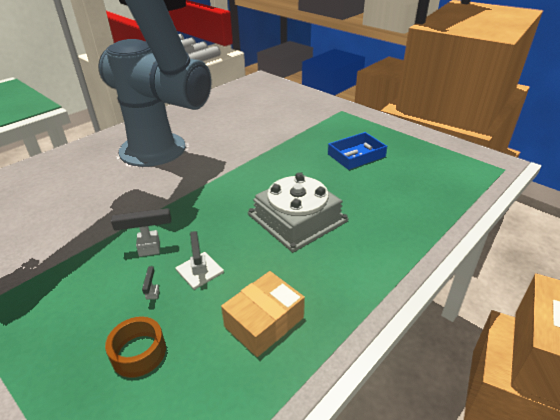

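Three wrenches appear in the top picture. The large one is at (370,265), a small one is at (391,223), and a middle-sized one is at (357,215) on a white plate. The one on the plate fits "on its stand" and the 90 mm bar. I'll check it by size and in an enlarged crop.

```bash
python3 - <<'E'
from h import *
d=load('t0');c=cloud(d);s=load('s0');cs=cloud(s)
def rect(P,n):
    if len(P)<5: print(n,len(P));return
    r=cv2.minAreaRect((P[:,:2]*1000).astype(np.float32)); print(n,len(P),'c',np.round(r[0],1),'size',np.round(r[1],1),'ang',round(r[2],1),'z',P[:,2].min().round(3),P[:,2].max().round(3), 'mean',P[:,:2].mean(0).round(4))
for nm,(u0,u1,v0,v1),zl in [('mid',(335,375,195,240),.06),('small',(380,405,210,236),.03),('big',(345,400,245,290),.08)]:
    for cc,t in((c,'top'),):
        P=cc[v0:v1,u0:u1].reshape(-1,3); rect(P[P[:,2]>zl],nm)
        print(np.percentile(P[:,2],[5,50,95,99]))
P=c[165:245,220:305].reshape(-1,3)
rect(P[(P[:,2]>.02)],'housing all'); Q=P[(P[:,2]>.078)&(P[:,2]<.09)];rect(Q,'cover'); 
# everything in both clouds near wrench
for t,cc in(('top',c),('scene',cs)):
    A=cc.reshape(-1,3)
    B=A[(abs(A[:,0]-.45)<.1)&(abs(A[:,1]+.27)<.1)]
    print(t,at(d,357,215))
    rect(A[(np.linalg.norm(A[:,:2]-at(d,357,215)[:2],axis=1)<.06)&(A[:,2]>.07)&(A[:,2]<.1)],t+' bar')
    h=at(d,261,205)[:2]
    H=A[(np.linalg.norm(A[:,:2]-h,axis=1)<.12)]
    rect(H[(H[:,2]>.078)&(H[:,2]<.089)],t+' cover'); 
    T=H[(H[:,2]>.0965)&(H[:,2]<.110)]
    _,lab,_,ctr=cv2.kmeans(T[:,:2].astype(np.float32),5,None,(3,50,1e-5),5,cv2.KMEANS_PP_CENTERS)
    print(ctr.round(4))
cr=lambda i,a:cv2.resize(i[a[2]:a[3],a[0]:a[1],::-1],(400,400),interpolation=cv2.INTER_CUBIC)
cv2.imwrite('pics/c1.png',np.hstack([cr(d['image'],(330,410,190,270+20)[:2]+(195,285)),cr(s['image'],(100,230,190,320))]))
E
```

```text
mid 188 c [ 517.  -142.5] size [ 64.1 290.3] ang 18.8 z 0.063 1.447 mean [ 0.5495 -0.2332]
[-0.00438776  0.00263783  0.08474505  0.08889957]
small 90 c [ 505.5 -190.9] size [ 47.1 389.5] ang 8.4 z 0.04 1.447 mean [ 0.529  -0.3472]
[-0.00489781  0.00104634  0.056242    0.05912338]
big 360 c [ 448.4 -170.3] size [363.4  44.8] ang 66.5 z 0.08 1.447 mean [ 0.4058 -0.2669]
[-0.00438933  0.0013219   0.10871575  0.1125317 ]
housing all 3007 c [590.7  50.2] size [181.3 182.1] ang 81.5 z 0.02 1.447 mean [0.5879 0.0486]
cover 1662 c [591.6  50.5] size [146.5 150.1] ang 89.8 z 0.078 0.09 mean [0.5897 0.051 ]
top [ 0.5585 -0.2408  0.0719]
top bar 172 c [ 551.8 -245.2] size [16.9 90. ] ang 57.0 z 0.07 0.091 mean [ 0.5517 -0.2442]
top cover 1623 c [591.6  50.5] size [146.5 150.1] ang 89.8 z 0.078 0.089 mean [0.5898 0.051 ]Traceback (most recent call last):
  File "<stdin>", line 22, in <module>
ValueError: not enough values to unpack (expected 4, got 3)
```

```bash
python3 - <<'E'
from h import *
d=load('t0');c=cloud(d);s=load('s0');cs=cloud(s)
for t,cc in(('top',c),('scene',cs)):
    A=cc.reshape(-1,3)
    W=A[(np.linalg.norm(A[:,:2]-[.552,-.245],axis=1)<.06)&(A[:,2]>.075)&(A[:,2]<.1)]
    print(t,cv2.minAreaRect((W[:,:2]*1000).astype(np.float32)),np.median(W[:,2]))
    S=A[(np.linalg.norm(A[:,:2]-[.552,-.245],axis=1)<.06)&(A[:,2]>.007)&(A[:,2]<.014)]
    print('plate',cv2.minAreaRect((S[:,:2]*1000).astype(np.float32)),len(S))
    H=A[(np.linalg.norm(A[:,:2]-[.5915,.0505],axis=1)<.085)]
    T=H[(H[:,2]>.0965)&(H[:,2]<.112)]
    _,lab,ctr=cv2.kmeans(T[:,:2].astype(np.float32),5,None,(3,50,1e-5),5,cv2.KMEANS_PP_CENTERS)
    print(ctr.round(4),np.bincount(lab.ravel()),'coverz',np.median(H[(H[:,2]>.078)&(H[:,2]<.089),2]))
cr=lambda i,a:cv2.resize(i[a[2]:a[3],a[0]:a[1],::-1],(400,400),interpolation=cv2.INTER_CUBIC)
cv2.imwrite('pics/c1.png',np.hstack([cr(d['image'],(330,410,200,280)),cr(s['image'],(100,230,190,320))]))
E
```

```text
top ((551.7590942382812, -245.20849609375), (16.885353088378906, 90.04879760742188), 56.98572540283203) 0.08474401229770034
plate ((546.4615478515625, -240.91534423828125), (101.86141967773438, 90.05303955078125), 83.99799346923828) 308
[[0.591  0.0512]
 [0.6356 0.0848]
 [0.6227 0.0063]
 [0.5453 0.0179]
 [0.5561 0.0969]] [55 38 35 39 40] coverz 0.08325106853342401
scene ((554.4654541015625, -244.69122314453125), (18.014503479003906, 92.65242004394531), 56.78890609741211) 0.08738348679194163
plate ((556.416748046875, -244.8837890625), (82.41881561279297, 86.32469940185547), 82.88709259033203) 653
[[0.5619 0.0949]
 [0.6294 0.0038]
 [0.5951 0.0489]
 [0.6411 0.0834]
 [0.5505 0.0163]] [46 57 71 50 53] coverz 0.08576042123686062
```

View pics/c1.png

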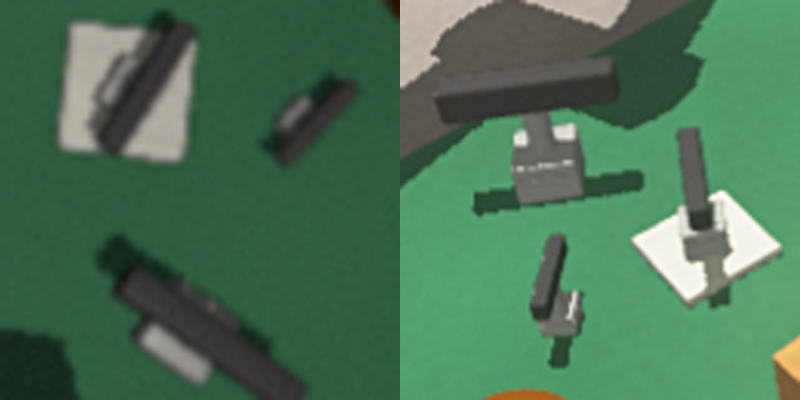

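The right crop shows the mid-sized wrench on the white plate, at (360,217) in the top picture. It measures 90 x 17 mm with its top at 86 mm, so it is the one meant. I'll approach it now.

apply_moves --moves '[[[0.7,-0.24,0],-0.7],[[0.7,-0.24,0],-0.7],[[0.7,-0.24,0],-0.7],[[0.7,-0.24,0],-0.7],[[0.7,-0.24,0],-0.7],[[0.7,-0.24,0],-0.7],[[0.7,-0.24,0],-0.7]]' --hand 0 --grip_force 60

```text
clock: 0.98
position: [0.381, -0.3893, 0.2309]
tool_rot: [[0.094, 0.996, -0.001], [0.996, -0.094, 0.001], [0.001, -0.001, -1.0]]
contact_force: [0.6, 0.3, -0.6]
finger_gap: 0.0855
gripper_force: 0.0
```

```bash
cat >> h.py <<'E'
def go(x,y,z,yaw):
    "scaled move to TCP target, tool down with tool-x yaw (deg)"
    o=bot.observe();R=np.array(o['tool_rot']);p=np.array(o['position'])
    cur=np.degrees(np.arctan2(R[1,0],R[0,0]))
    t=R.T@(np.array([x,y,z])-p)/.3; w=(cur-yaw+180)%360-180
    print('clock',round(o['clock'],2),'pos',p.round(4),'yaw',cur.round(2),'q6',np.round(o['joint_positions'][5],1),'tilt',R[:2,2].round(4),'F',np.round(o['contact_force'],2),'M',np.round(o['ft_torque'],3),'gap',round(o['finger_gap'],4))
    print('MOVE',t.round(4),round(w/90,4))
E
python3 -c "
from h import *
go(.553,-.245,.25,147)"
```

```text
clock 0.97 pos [ 0.381  -0.3893  0.2309] yaw 84.61 q6 43.1 tilt [-0.0006  0.0007] F [ 0.56  0.29 -0.58] M [-0.013 -0.002 -0.027] gap 0.0855
MOVE [ 0.5328  0.5255 -0.0638] -0.6932
```

apply_moves --moves '[[[0.53,0.525,-0.06],-0.69],[[0.53,0.525,-0.06],-0.69],[[0.53,0.525,-0.06],-0.69],[[0.53,0.525,-0.06],-0.69],[[0.53,0.525,-0.06],-0.69],[[0.53,0.525,-0.06],-0.69],[[0.53,0.525,-0.06],-0.69]]'

```text
clock: 1.85
position: [0.5525, -0.2459, 0.2489]
tool_rot: [[-0.835, 0.551, -0.001], [0.551, 0.835, 0.0], [0.001, -0.0, -1.0]]
contact_force: [-0.0, -0.2, -0.3]
finger_gap: 0.0854
gripper_force: 0.0
```

```bash
python3 -c "
from h import *
go(.553,-.245,.115,147)
d=snap('wrist','w1');print(d['eye'],np.array(d['orientation']).round(3));c=cloud(d);A=c.reshape(-1,3)
W=A[(np.linalg.norm(A[:,:2]-[.552,-.245],axis=1)<.06)&(A[:,2]>.078)&(A[:,2]<.1)]
if len(W)>10: print(cv2.minAreaRect((W[:,:2]*1000).astype(np.float32)),len(W),np.median(W[:,2]))
"
```

```text
clock 1.85 pos [ 0.5525 -0.2459  0.2489] yaw 146.58 q6 3.4 tilt [-0.0006  0.0003] F [-0.01 -0.22 -0.34] M [-0.008  0.002 -0.066] gap 0.0854
MOVE [1.000e-04 3.500e-03 4.465e-01] -0.0047
[ 0.48902176 -0.20475855  0.39055933] [[ 0.551  0.796  0.249]
 [ 0.834 -0.526 -0.165]
 [-0.     0.299 -0.954]]
((553.742431640625, -245.9709930419922), (15.868210792541504, 89.08064270019531), 56.98322677612305) 1176 0.08471308643943831
```

View pics/w1.png

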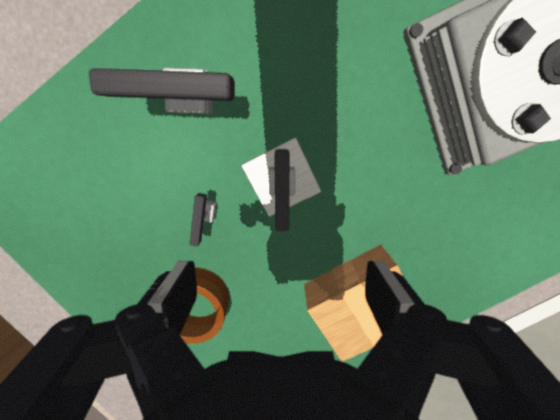

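The wrist picture shows the wrench in the middle at (282,190), between the fingers; the two other wrenches and the carton are clear of the descent. The fit (553.7,-246.0, 89 x 16 mm, yaw 147) agrees with the top camera.

apply_moves --moves '[[[-0.002,0.002,0.2],0],[[-0.002,0.002,0.4],0],[[-0.002,0.002,0.55],0],[[-0.002,0.002,0.64],0],[[-0.002,0.002,0.64],0],[[-0.002,0.002,0.64],0]]'

```text
clock: 2.65
position: [0.5542, -0.2464, 0.0587]
tool_rot: [[-0.836, 0.549, 0.002], [0.549, 0.836, -0.001], [-0.002, 0.0, -1.0]]
contact_force: [0.0, 0.9, -0.2]
finger_gap: 0.085
gripper_force: 0.0
```

apply_moves --moves '[[[0,0,0],0],[[0,0,0],0],[[0,0,0],0],[[0,0,0],0],[[0,0,0],0],[[0,0,0],0]]' --hand 255 --grip_force 60

```text
clock: 3.4
position: [0.5539, -0.2457, 0.0577]
tool_rot: [[-0.837, 0.547, 0.001], [0.547, 0.837, -0.0], [-0.001, 0.0, -1.0]]
contact_force: [0.7, 1.0, 4.3]
finger_gap: 0.0154
gripper_force: 59.2
```

```bash
python3 -c "
from h import *
go(.5535,-.2457,.056,147)"
```

```text
clock 3.4 pos [ 0.5539 -0.2457  0.0577] yaw 146.81 q6 3.3 tilt [ 0.0009 -0.0001] F [0.72 0.98 4.26] M [ 0.33  -0.021  0.04 ] gap 0.0154
MOVE [ 0.0011 -0.0007  0.0058] -0.0021
```

apply_moves --moves '[[[0,0,-0.05],0],[[0,0,-0.15],0],[[0,0,-0.3],0],[[0,0,-0.5],0],[[0,0,-0.6],0],[[0,0,-0.6],0]]'

```text
clock: 4.15
position: [0.5548, -0.2467, 0.2403]
tool_rot: [[-0.837, 0.548, 0.005], [0.548, 0.837, -0.003], [-0.006, -0.0, -1.0]]
contact_force: [0.9, -0.4, -4.9]
finger_gap: 0.015
gripper_force: 58.9
```

```bash
python3 -c "
from h import *
go(.66,.02,.24,160)"
```

```text
clock 4.15 pos [ 0.5548 -0.2467  0.2403] yaw 146.79 q6 3.3 tilt [ 0.0048 -0.0032] F [ 0.89 -0.39 -4.91] M [ 0.019 -0.029 -0.027] gap 0.015
MOVE [ 1.935e-01  9.359e-01 -2.000e-04] -0.1467
```

apply_moves --moves '[[[0.04,0.2,0],-0.03],[[0.08,0.4,0],-0.06],[[0.12,0.6,0],-0.1],[[0.16,0.8,0],-0.13],[[0.193,0.936,0],-0.147],[[0.193,0.936,0],-0.147],[[0.193,0.936,0],-0.147],[[0.193,0.936,0],-0.147]]'

```text
clock: 5.15
position: [0.658, 0.0196, 0.2364]
tool_rot: [[-0.939, 0.343, -0.002], [0.343, 0.939, -0.0], [0.002, -0.001, -1.0]]
contact_force: [0.4, -0.8, -2.6]
finger_gap: 0.015
gripper_force: 59.6
```

```bash
python3 -c "
from h import *
go(.66,.02,.24,160)
d=snap('wrist','w2');c=cloud(d);A=c.reshape(-1,3)
H=A[(np.linalg.norm(A[:,:2]-[.5925,.0505],axis=1)<.085)]
C=H[(H[:,2]>.079)&(H[:,2]<.089)];print('cover',cv2.minEnclosingCircle((C[:,:2]*1000).astype(np.float32)),np.median(C[:,2]))
for b in [(.591,.0512),(.6356,.0848),(.6227,.0063),(.5453,.0179),(.5561,.0969)]:
    T=H[(np.linalg.norm(H[:,:2]-b,axis=1)<.02)&(H[:,2]>.0985)&(H[:,2]<.112)]
    if len(T)>9: print(b,len(T),cv2.minAreaRect((T[:,:2]*1000).astype(np.float32)),T[:,2].max(),np.median(T[:,2]))
    else: print(b,len(T))
"
```

```text
clock 5.15 pos [0.658  0.0196 0.2364] yaw 159.93 q6 16.3 tilt [-0.0019 -0.0004] F [ 0.35 -0.76 -2.61] M [ 0.066 -0.005 -0.004] gap 0.015
MOVE [-0.0057  0.0036 -0.0121] -0.0008
cover ((592.7247314453125, 49.40827560424805), 76.84747314453125) 0.08301613595344096
(0.591, 0.0512) 592 ((592.7651977539062, 49.638912200927734), (23.785860061645508, 23.64226531982422), 70.1560287475586) 0.10493501684832407 0.10278591508176388
(0.6356, 0.0848) 315 ((638.3642578125, 82.93907928466797), (17.19009780883789, 17.84964370727539), 5.719659805297852) 0.10339084503759882 0.10148701113381053
(0.6227, 0.0063) 295 ((625.9834594726562, 3.816652297973633), (17.622840881347656, 17.66156578063965), 13.581491470336914) 0.10367161752129084 0.1015596292437782
(0.5453, 0.0179) 373 ((547.4059448242188, 16.104488372802734), (17.015932083129883, 17.220033645629883), 19.75155258178711) 0.10460367131923803 0.10148765983249014
(0.5561, 0.0969) 428 ((560.1107177734375, 94.70648956298828), (19.260658264160156, 18.01494026184082), 57.84617614746094) 0.10481654724832679 0.10145918070088789
```

View pics/w2.png

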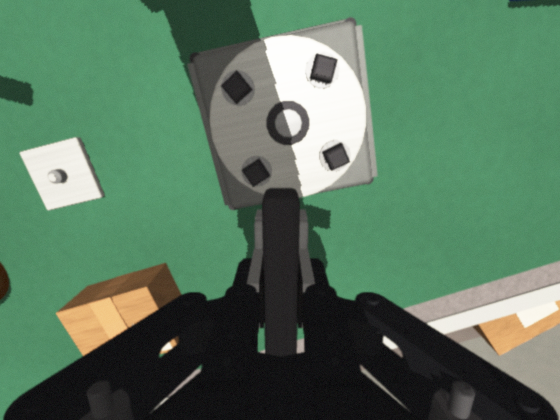

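```bash
python3 - <<'E'
from h import *
d=load('w2');c=cloud(d);A=c.reshape(-1,3)
B=dict(A=(.6385,.0828),B=(.6261,.0038),C=(.5471,.0162),D=(.5595,.0952))
for k,b in B.items():
    r=[]
    for z in(.094,.097,.1,.1015):
        T=A[(np.linalg.norm(A[:,:2]-b,axis=1)<.02)&(A[:,2]>z)&(A[:,2]<.112)]
        q=cv2.minAreaRect((T[:,:2]*1000).astype(np.float32)); r.append((round(q[2],1),np.round(q[1],1).tolist(),len(T)))
    # moment based 4-fold angle
    T=A[(np.linalg.norm(A[:,:2]-b,axis=1)<.02)&(A[:,2]>.0985)&(A[:,2]<.112)][:,:2];
    v=(T-(T.max(0)+T.min(0))/2)@[1,1j]; print(k,r,'4fold',(np.degrees(np.angle(-(v**4).mean()))/4%90).round(1))
i=d['image'][30:190,180:390,::-1];cv2.imwrite('pics/c2.png',cv2.resize(i,(788,600),interpolation=cv2.INTER_CUBIC))
E
```

```text
A [(7.0, [19.8, 20.1], 442), (6.1, [18.8, 19.4], 379), (8.2, [15.4, 16.6], 253), (6.5, [14.5, 14.4], 156)] 4fold 6.3
B [(12.6, [20.0, 20.3], 419), (12.7, [19.1, 19.4], 362), (11.3, [16.3, 15.9], 246), (11.9, [14.0, 13.6], 154)] 4fold 12.0
C [(20.1, [19.9, 20.1], 520), (20.0, [18.6, 19.3], 450), (22.6, [14.9, 16.1], 312), (16.9, [13.7, 14.4], 185)] 4fold 21.1
D [(56.2, [20.2, 20.4], 574), (57.1, [19.6, 19.7], 499), (58.9, [16.0, 16.8], 349), (59.0, [14.5, 14.7], 209)] 4fold 56.2
```

View pics/c2.png

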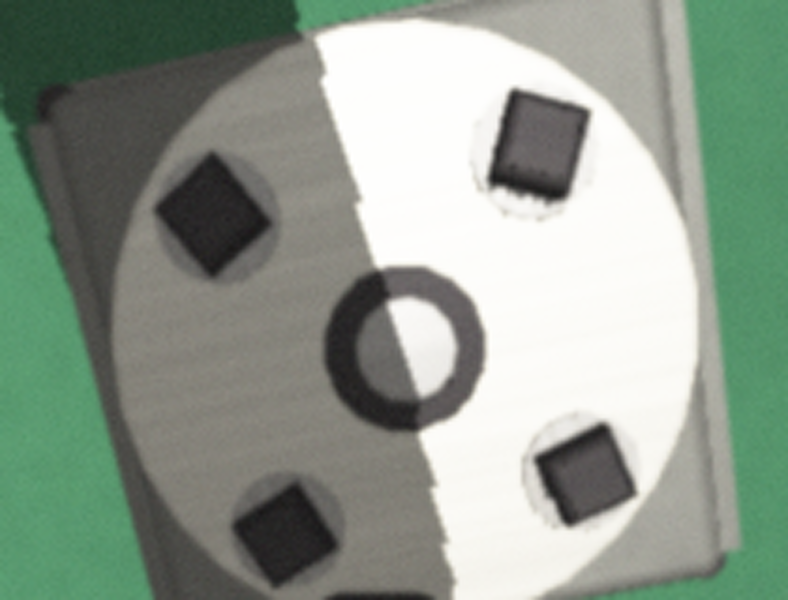

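The enlarged crop shows all four heads clearly, and their orientations match the depth fit. In pictures of the crop: A is at (586,475), B (287,533), C (212,213) and D (540,145). A–C and B–D are the opposite pairs, so the order is A, C, B, D.

```bash
python3 -c "
from h import *
go(.6385,.0828,.165,186.5)"
```

```text
clock 5.2 pos [0.6582 0.0195 0.2368] yaw 159.92 q6 16.3 tilt [-0.0011 -0.0003] F [ 0.55  0.19 -3.79] M [ 0.009 -0.015 -0.022] gap 0.015
MOVE [0.1338 0.1757 0.2392] -0.2953
```

apply_moves --moves '[[[0.07,0.09,0.06],-0.1],[[0.134,0.176,0.12],-0.2],[[0.134,0.176,0.18],-0.295],[[0.134,0.176,0.22],-0.295],[[0.134,0.176,0.22],-0.295],[[0.134,0.176,0.22],-0.295]]'

```text
clock: 5.95
position: [0.6396, 0.0836, 0.172]
tool_rot: [[-0.994, -0.112, 0.001], [-0.112, 0.994, -0.0], [-0.001, -0.0, -1.0]]
contact_force: [1.2, 0.4, -3.2]
finger_gap: 0.0154
gripper_force: 59.6
```

```bash
python3 -c "
from h import *
go(.6385,.0828,.134,186.5)"
```

```text
clock 5.95 pos [0.6396 0.0836 0.172 ] yaw -173.55 q6 -4.6 tilt [ 0.0012 -0.    ] F [ 1.19  0.38 -3.24] M [ 0.029  0.002 -0.059] gap 0.0154
MOVE [ 0.004  -0.0021  0.1268] -0.0005
```

apply_moves --moves '[[[0.004,-0.002,0.02],0],[[0.004,-0.002,0.05],0],[[0.004,-0.002,0.075],0],[[0.004,-0.002,0.1],0],[[0.004,-0.002,0.115],0],[[0.004,-0.002,0.12],0],[[0.004,-0.002,0.12],0]]'

```text
clock: 6.82
position: [0.638, 0.0835, 0.1353]
tool_rot: [[-0.993, -0.115, 0.0], [-0.115, 0.993, -0.0], [-0.0, -0.0, -1.0]]
contact_force: [-0.4, -0.3, -2.7]
finger_gap: 0.0149
gripper_force: 59.6
```

```bash
python3 -c "
from h import *
go(.6385,.0828,.134,186.5)"
```

```text
clock 6.83 pos [0.638  0.0835 0.1353] yaw -173.42 q6 -4.8 tilt [ 0.0002 -0.0001] F [-0.36 -0.31 -2.74] M [ 0.029 -0.03  -0.02 ] gap 0.0149
MOVE [-0.0015 -0.0026  0.0045] 0.0009
```

It slid on freely. Now the first eighth of a turn on A.

apply_moves --moves '[[[0,0,0],0.07],[[0,0,0],0.14],[[0,0,0],0.21],[[0,0,0],0.28],[[0,0,0],0.35],[[0,0,0],0.42],[[0,0,0],0.49],[[0,0,0],0.56],[[0,0,0],0.6],[[0,0,0],0.6]]'

```text
clock: 8.07
position: [0.6382, 0.0837, 0.1358]
tool_rot: [[-0.677, 0.736, 0.001], [0.736, 0.677, 0.0], [-0.0, 0.001, -1.0]]
contact_force: [-0.2, -0.1, -2.9]
finger_gap: 0.0149
gripper_force: 59.6
```

```bash
python3 -c "
from h import *
go(.6385,.0828,.134,186.5-54)"
```

```text
clock 8.07 pos [0.6382 0.0837 0.1358] yaw 132.63 q6 49.2 tilt [0.0009 0.0003] F [-0.2  -0.06 -2.88] M [0.183 0.002 0.037] gap 0.0149
MOVE [-0.0029 -0.0014  0.0059] 0.0015
```

```bash
python3 -c "
from h import *
go(.5471,.0165,.172,200.5)"
```

```text
clock 8.07 pos [0.6382 0.0837 0.1358] yaw 132.63 q6 49.2 tilt [0.0009 0.0003] F [-0.2  -0.06 -2.88] M [0.183 0.002 0.037] gap 0.0149
MOVE [ 0.0408 -0.3751 -0.1211] -0.7541
```

apply_moves --moves '[[[0,0,0],-0.06],[[0,0,-0.06],-0.06],[[0,0,-0.13],-0.1],[[0.01,-0.1,-0.13],-0.2],[[0.02,-0.2,-0.13],-0.3],[[0.03,-0.3,-0.13],-0.41],[[0.041,-0.375,-0.13],-0.53],[[0.041,-0.375,-0.13],-0.64],[[0.041,-0.375,-0.13],-0.754],[[0.041,-0.375,-0.12],-0.754],[[0.041,-0.375,-0.12],-0.754]]'

```text
clock: 9.45
position: [0.5466, 0.0165, 0.1711]
tool_rot: [[-0.938, -0.347, -0.0], [-0.347, 0.938, -0.0], [0.0, -0.0, -1.0]]
contact_force: [-0.3, 0.3, -2.6]
finger_gap: 0.0149
gripper_force: 59.7
```

```bash
python3 -c "
from h import *
go(.5471,.0165,.135,200.5)"
```

```text
clock 9.45 pos [0.5466 0.0165 0.1711] yaw -159.67 q6 -25.2 tilt [-0.0003 -0.0001] F [-0.31  0.32 -2.64] M [ 0.012  0.109 -0.027] gap 0.0149
MOVE [-0.0017 -0.0005  0.1202] -0.0019
```

apply_moves --moves '[[[-0.002,0,0.03],0],[[-0.002,0,0.06],0],[[-0.002,0,0.09],0],[[-0.002,0,0.112],0],[[-0.002,0,0.12],0],[[-0.002,0,0.12],0]]'

```text
clock: 10.2
position: [0.5473, 0.0167, 0.1352]
tool_rot: [[-0.937, -0.349, -0.0], [-0.349, 0.937, -0.0], [0.0, -0.0, -1.0]]
contact_force: [1.2, -0.2, -3.2]
finger_gap: 0.015
gripper_force: 59.6
```

```bash
python3 -c "
from h import *
go(.5471,.0165,.135,200.5)"
```

```text
clock 10.2 pos [0.5473 0.0167 0.1352] yaw -159.56 q6 -25.3 tilt [-0.0001 -0.0001] F [ 1.24 -0.19 -3.21] M [ 0.001 -0.039 -0.026] gap 0.015
MOVE [ 0.0008 -0.0003  0.0007] -0.0007
```

apply_moves --moves '[[[0,0,0],0.07],[[0,0,0],0.14],[[0,0,0],0.21],[[0,0,0],0.28],[[0,0,0],0.35],[[0,0,0],0.42],[[0,0,0],0.49],[[0,0,0],0.56],[[0,0,0],0.6],[[0,0,0],0.6]]'

```text
clock: 11.45
position: [0.5471, 0.0168, 0.1356]
tool_rot: [[-0.834, 0.552, -0.0], [0.552, 0.834, 0.0], [0.0, 0.0, -1.0]]
contact_force: [0.2, 0.2, -1.7]
finger_gap: 0.0148
gripper_force: 59.8
```

```bash
python3 -c "
from h import *
go(.6261,.0041,.172,192.2)"
```

```text
clock 11.45 pos [0.5471 0.0168 0.1356] yaw 146.49 q6 28.6 tilt [-0.      0.0002] F [ 0.21  0.17 -1.73] M [0.144 0.285 0.045] gap 0.0148
MOVE [-0.2429  0.1099 -0.1213] -0.5079
```

apply_moves --moves '[[[0,0,0],-0.06],[[0,0,-0.06],-0.06],[[0,0,-0.13],-0.1],[[-0.08,0.035,-0.13],-0.2],[[-0.16,0.07,-0.13],-0.3],[[-0.243,0.11,-0.13],-0.41],[[-0.243,0.11,-0.13],-0.508],[[-0.243,0.11,-0.12],-0.508],[[-0.243,0.11,-0.12],-0.508]]'

```text
clock: 12.58
position: [0.6258, 0.0039, 0.1709]
tool_rot: [[-0.978, -0.209, -0.001], [-0.209, 0.978, -0.0], [0.001, 0.0, -1.0]]
contact_force: [0.1, 0.4, -3.1]
finger_gap: 0.0148
gripper_force: 59.7
```

```bash
python3 -c "
from h import *
go(.6261,.0041,.135,192.2)"
```

```text
clock 12.57 pos [0.6258 0.0039 0.1709] yaw -167.94 q6 -17.5 tilt [-0.0007 -0.0001] F [ 0.1   0.37 -3.06] M [ 0.076 -0.038  0.002] gap 0.0148
MOVE [-0.0011  0.0004  0.1198] -0.0015
```

apply_moves --moves '[[[-0.001,0,0.03],0],[[-0.001,0,0.06],0],[[-0.001,0,0.09],0],[[-0.001,0,0.112],0],[[-0.001,0,0.12],0],[[-0.001,0,0.12],0]]'

```text
clock: 13.32
position: [0.6265, 0.0039, 0.1352]
tool_rot: [[-0.978, -0.211, -0.0], [-0.211, 0.978, -0.0], [0.0, -0.0, -1.0]]
contact_force: [-0.4, -0.8, -3.3]
finger_gap: 0.0151
gripper_force: 59.7
```

```bash
python3 -c "
from h import *
go(.6261,.0041,.135,192.2)"
```

```text
clock 13.32 pos [0.6265 0.0039 0.1352] yaw -167.84 q6 -17.6 tilt [-0.0002 -0.0001] F [-0.43 -0.77 -3.3 ] M [-0.013 -0.074  0.038] gap 0.0151
MOVE [0.0013 0.0008 0.0006] -0.0004
```

apply_moves --moves '[[[0,0,0],0.07],[[0,0,0],0.14],[[0,0,0],0.21],[[0,0,0],0.28],[[0,0,0],0.35],[[0,0,0],0.42],[[0,0,0],0.49],[[0,0,0],0.56],[[0,0,0],0.6],[[0,0,0],0.6]]'

```text
clock: 14.58
position: [0.6263, 0.0044, 0.1355]
tool_rot: [[-0.746, 0.666, -0.0], [0.666, 0.746, 0.001], [0.001, 0.0, -1.0]]
contact_force: [-1.1, 1.5, -1.9]
finger_gap: 0.0151
gripper_force: 59.8
```

```bash
python3 -c "
from h import *
go(.5595,.0954,.172,146.5)"
```

```text
clock 14.57 pos [0.6263 0.0044 0.1355] yaw 138.22 q6 36.4 tilt [-0.0004  0.0009] F [-1.09  1.5  -1.89] M [ 0.417  0.423 -0.002] gap 0.0151
MOVE [ 0.3681  0.0778 -0.1212] -0.0919
```

apply_moves --moves '[[[0,0,0],-0.06],[[0,0,-0.06],-0.06],[[0,0,-0.13],-0.08],[[0.1,0.02,-0.13],-0.092],[[0.2,0.04,-0.13],-0.092],[[0.3,0.06,-0.13],-0.092],[[0.368,0.078,-0.13],-0.092],[[0.368,0.078,-0.12],-0.092],[[0.368,0.078,-0.12],-0.092]]'

```text
clock: 15.7
position: [0.5605, 0.0946, 0.1712]
tool_rot: [[-0.833, 0.553, 0.001], [0.553, 0.833, -0.001], [-0.001, -0.0, -1.0]]
contact_force: [0.2, -0.3, -2.9]
finger_gap: 0.0152
gripper_force: 59.8
```

```bash
python3 -c "
from h import *
go(.5595,.0954,.135,146.5)"
```

```text
clock 15.7 pos [0.5605 0.0946 0.1712] yaw 146.44 q6 36.8 tilt [ 0.0006 -0.0008] F [ 0.23 -0.3  -2.88] M [-0.028 -0.038  0.01 ] gap 0.0152
MOVE [0.0043 0.0006 0.1206] -0.0006
```

apply_moves --moves '[[[0.004,0,0.03],0],[[0.004,0,0.06],0],[[0.004,0,0.09],0],[[0.004,0,0.112],0],[[0.004,0,0.12],0],[[0.004,0,0.12],0]]'

```text
clock: 16.45
position: [0.5589, 0.0957, 0.1352]
tool_rot: [[-0.833, 0.553, -0.0], [0.553, 0.833, -0.0], [0.0, -0.0, -1.0]]
contact_force: [-0.3, -0.1, -3.6]
finger_gap: 0.0151
gripper_force: 59.7
```

```bash
python3 -c "
from h import *
go(.5595,.0954,.135,146.5)"
```

```text
clock 16.45 pos [0.5589 0.0957 0.1352] yaw 146.44 q6 36.9 tilt [-0.0001 -0.0001] F [-0.33 -0.07 -3.59] M [-0.01  -0.004  0.012] gap 0.0151
MOVE [-0.0021  0.0004  0.0006] -0.0006
```

apply_moves --moves '[[[0,0,0],0.07],[[0,0,0],0.14],[[0,0,0],0.21],[[0,0,0],0.28],[[0,0,0],0.35],[[0,0,0],0.42],[[0,0,0],0.49],[[0,0,0],0.56],[[0,0,0],0.6],[[0,0,0],0.6]]'

```text
clock: 17.7
position: [0.5591, 0.096, 0.1357]
tool_rot: [[-0.044, 0.999, 0.001], [0.999, 0.044, 0.001], [0.0, 0.001, -1.0]]
contact_force: [-0.7, 0.9, -2.1]
finger_gap: 0.0152
gripper_force: 59.8
```

```bash
python3 -c "
from h import *
go(.66,.02,.237,150)"
```

```text
clock 17.7 pos [0.5591 0.096  0.1357] yaw 92.5 q6 90.8 tilt [0.0006 0.0005] F [-0.69  0.86 -2.15] M [ 0.21   0.147 -0.031] gap 0.0152
MOVE [-0.2676  0.3252 -0.3376] -0.6388
```

apply_moves --moves '[[[0,0,0],-0.06],[[0,0,-0.07],-0.06],[[0,0,-0.15],-0.1],[[-0.09,0.11,-0.22],-0.2],[[-0.18,0.22,-0.3],-0.31],[[-0.268,0.325,-0.338],-0.42],[[-0.268,0.325,-0.338],-0.53],[[-0.268,0.325,-0.338],-0.639],[[-0.268,0.325,-0.338],-0.639],[[-0.268,0.325,-0.338],-0.639]]'

```text
clock: 18.95
position: [0.6598, 0.0195, 0.2368]
tool_rot: [[-0.865, 0.502, 0.0], [0.502, 0.865, -0.0], [-0.0, -0.0, -1.0]]
contact_force: [-0.1, -0.7, -3.0]
finger_gap: 0.015
gripper_force: 59.9
```

```bash
cat >look.py <<'E'
import sys
from h import *
d=snap('wrist',sys.argv[1]);c=cloud(d);A=c.reshape(-1,3)
H=A[(np.linalg.norm(A[:,:2]-[.5925,.0505],axis=1)<.085)]
C=H[(H[:,2]>.079)&(H[:,2]<.089)];print('cover',cv2.minEnclosingCircle((C[:,:2]*1000).astype(np.float32)))
B=dict(A=(.6385,.0828),B=(.6261,.0038),C=(.5471,.0162),D=(.5595,.0952))
for k,b in B.items():
    r=[]
    for z in(.094,.097,.1,.1015):
        T=A[(np.linalg.norm(A[:,:2]-b,axis=1)<.02)&(A[:,2]>z)&(A[:,2]<.112)]
        if len(T)<9: continue
        q=cv2.minAreaRect((T[:,:2]*1000).astype(np.float32)); r.append((round(q[2],1),np.round(q[0],1).tolist(),np.round(q[1],1).tolist(),len(T)))
    print(k,r)
E
python3 look.py w3
python3 -c "
from h import *
go(.638,.0833,.172,141.8)"
```

```text
cover ((592.7586059570312, 49.76088333129883), 77.09294128417969)
A [(52.4, [638.5, 83.1], [20.2, 20.1], 459), (52.6, [638.3, 83.0], [19.5, 19.5], 400), (56.5, [638.1, 83.1], [15.5, 15.8], 270), (51.7, [638.2, 83.0], [13.7, 14.4], 151)]
B [(58.5, [626.0, 4.2], [18.8, 19.3], 399), (58.5, [626.0, 4.3], [18.7, 19.1], 362), (60.3, [626.0, 4.5], [16.7, 15.6], 250), (60.0, [625.6, 4.5], [13.9, 13.7], 162)]
C [(67.3, [547.2, 15.9], [20.5, 19.5], 510), (65.7, [547.3, 16.1], [19.9, 19.0], 446), (68.1, [547.3, 16.4], [16.1, 15.1], 289), (67.6, [547.5, 16.3], [14.3, 13.6], 189)]
D [(13.4, [559.9, 95.0], [20.2, 20.4], 590), (12.1, [560.3, 94.8], [19.7, 19.8], 511), (11.7, [560.2, 95.1], [16.5, 16.9], 353), (12.5, [560.0, 95.1], [14.5, 14.1], 216)]
clock 19.0 pos [0.6597 0.0196 0.2368] yaw 149.87 q6 26.3 tilt [ 0.0001 -0.0002] F [-1.2  -0.53 -3.03] M [ 0.016 -0.03  -0.045] gap 0.0149
MOVE [0.1692 0.1474 0.216 ] 0.0897
```

All four turned about 44° in round 1. Round 2 starts with A.

apply_moves --moves '[[[0.06,0.05,0.06],0.04],[[0.12,0.1,0.13],0.085],[[0.169,0.147,0.19],0.085],[[0.169,0.147,0.216],0.085],[[0.169,0.147,0.216],0.085],[[0.169,0.147,0.25],0.085],[[0.169,0.147,0.28],0.085],[[0.169,0.147,0.31],0.085],[[0.169,0.147,0.33],0.085],[[0.169,0.147,0.338],0.085],[[0.169,0.147,0.338],0.085]]'

```text
clock: 20.38
position: [0.6379, 0.0831, 0.1352]
tool_rot: [[-0.791, 0.611, -0.0], [0.611, 0.791, -0.0], [0.0, -0.0, -1.0]]
contact_force: [-0.6, 0.2, -3.3]
finger_gap: 0.0152
gripper_force: 59.9
```

```bash
python3 -c "
from h import *
go(.638,.0833,.135,142.3)"
```

```text
clock 20.38 pos [0.6379 0.0831 0.1352] yaw 142.31 q6 39.5 tilt [-0.0001 -0.0001] F [-0.57  0.19 -3.27] M [-0.007  0.029  0.04 ] gap 0.0152
MOVE [0.0003 0.0007 0.0006] 0.0001
```

apply_moves --moves '[[[0,0,0],0.07],[[0,0,0],0.14],[[0,0,0],0.21],[[0,0,0],0.28],[[0,0,0],0.34],[[0,0,0],0.36],[[0,0,0],0.36]]' --grip_force 35

```text
clock: 21.25
position: [0.6382, 0.0836, 0.1357]
tool_rot: [[-0.342, 0.94, 0.001], [0.94, 0.342, 0.001], [0.001, 0.001, -1.0]]
contact_force: [0.0, 1.9, -2.4]
finger_gap: 0.015
gripper_force: 60.0
```

```bash
echo "
def m():
    o=bot.observe();R=o['tool_rot'];print('yaw',np.degrees(np.arctan2(R[1,0],R[0,0])).round(2),'M',np.round(o['ft_torque'],3),'F',np.round(o['contact_force'],2),'q6',o['joint_positions'][5].round(2),'eff6',o['joint_efforts'][5].round(3),'gap',round(o['finger_gap'],4),o['clock'])">>h.py; python3 -c "
from h import *
m()"
```

```text
yaw 109.98 M [ 0.55   0.121 -0.01 ] F [ 0.    1.91 -2.42] q6 71.82 eff6 0.104 gap 0.015 21.25
```

apply_moves --moves '[[[0,0,0],0.005],[[0,0,0],0.01]]' --hand 255 --grip_force 25

```text
clock: 21.5
position: [0.6382, 0.0835, 0.1356]
tool_rot: [[-0.326, 0.945, 0.001], [0.945, 0.326, 0.001], [0.001, 0.001, -1.0]]
contact_force: [-0.2, 2.5, -0.6]
finger_gap: 0.0148
gripper_force: 60.1
```

```bash
python3 -c "
from h import *
m()"
```

```text
yaw 109.01 M [0.781 0.134 0.074] F [-0.24  2.54 -0.61] q6 72.78 eff6 0.016 gap 0.0148 21.5
```

apply_moves --moves '[[[0,0,0],0.006],[[0,0,0],0.012]]'

```text
clock: 21.75
position: [0.6382, 0.0834, 0.1356]
tool_rot: [[-0.307, 0.952, 0.001], [0.952, 0.307, 0.001], [0.0, 0.001, -1.0]]
contact_force: [-0.3, 3.9, -0.9]
finger_gap: 0.0152
gripper_force: 60.3
```

```bash
python3 -c "
from h import *
m()"
```

```text
yaw 107.9 M [0.911 0.086 0.086] F [-0.28  3.9  -0.89] q6 73.88 eff6 0.009 gap 0.0152 21.75
```

apply_moves --moves '[[[0,0,0],0.006],[[0,0,0],0.012]]'

```text
clock: 22.0
position: [0.6382, 0.0833, 0.1356]
tool_rot: [[-0.289, 0.957, 0.001], [0.957, 0.289, 0.001], [0.0, 0.001, -1.0]]
contact_force: [-0.5, 4.5, 0.1]
finger_gap: 0.0149
gripper_force: 60.5
```

```bash
python3 -c "
from h import *
m()"
```

```text
yaw 106.82 M [1.08  0.065 0.095] F [-0.52  4.48  0.06] q6 74.97 eff6 0.01 gap 0.0149 22.0
```

apply_moves --moves '[[[0.001,0,0],0.006],[[0.002,0,0],0.012]]'

```text
clock: 22.25
position: [0.6381, 0.0835, 0.1355]
tool_rot: [[-0.271, 0.963, 0.001], [0.963, 0.271, -0.0], [-0.001, 0.001, -1.0]]
contact_force: [0.3, 2.9, 1.0]
finger_gap: 0.0149
gripper_force: 60.5
```

```bash
python3 -c "
from h import *
m()"
```

```text
yaw 105.72 M [ 0.795 -0.116  0.097] F [0.33 2.94 1.04] q6 76.1 eff6 0.007 gap 0.0149 22.25
```

apply_moves --moves '[[[0,0,0],0.006],[[0,0,0],0.012]]'

```text
clock: 22.5
position: [0.6381, 0.0835, 0.1355]
tool_rot: [[-0.253, 0.968, 0.001], [0.968, 0.253, -0.0], [-0.0, 0.001, -1.0]]
contact_force: [0.1, 3.2, 1.1]
finger_gap: 0.0152
gripper_force: 60.5
```

```bash
python3 -c "
from h import *
m()"
```

```text
yaw 104.64 M [ 0.845 -0.166  0.05 ] F [0.06 3.21 1.14] q6 77.18 eff6 0.01 gap 0.0152 22.5
```

apply_moves --moves '[[[0.001,0,0],0.006],[[0.002,0,0],0.014]]'

```text
clock: 22.75
position: [0.638, 0.0837, 0.1354]
tool_rot: [[-0.231, 0.973, 0.001], [0.973, 0.231, -0.001], [-0.001, 0.0, -1.0]]
contact_force: [1.2, 1.9, 1.3]
finger_gap: 0.0149
gripper_force: 60.5
```

```bash
python3 -c "
from h import *
m()"
```

```text
yaw 103.36 M [ 0.396 -0.337  0.082] F [1.16 1.88 1.31] q6 78.5 eff6 -0.02 gap 0.0149 22.75
```

apply_moves --moves '[[[0,0,0],0.006],[[0,0,0],0.014]]'

```text
clock: 23.0
position: [0.638, 0.0838, 0.1354]
tool_rot: [[-0.21, 0.978, 0.001], [0.978, 0.21, -0.001], [-0.001, 0.0, -1.0]]
contact_force: [2.2, 0.5, 1.0]
finger_gap: 0.0149
gripper_force: 60.5
```

```bash
python3 -c "
from h import *
m()"
```

```text
yaw 102.1 M [ 0.257 -0.409  0.022] F [2.22 0.47 1.01] q6 79.76 eff6 -0.017 gap 0.0149 23.0
```

apply_moves --moves '[[[0,0,0],0.006],[[0,0,0],0.014]]'

```text
clock: 23.25
position: [0.638, 0.0839, 0.1354]
tool_rot: [[-0.188, 0.982, 0.001], [0.982, 0.188, -0.001], [-0.001, 0.001, -1.0]]
contact_force: [2.1, 0.1, 0.8]
finger_gap: 0.0153
gripper_force: 60.5
```

```bash
python3 -c "
from h import *
m()"
```

```text
yaw 100.85 M [ 0.137 -0.622  0.049] F [2.05 0.14 0.76] q6 81.02 eff6 -0.017 gap 0.0153 23.25
```

apply_moves --moves '[[[0,0,0],0.006],[[0,0,0],0.014]]'

```text
clock: 23.5
position: [0.6379, 0.0839, 0.1354]
tool_rot: [[-0.167, 0.986, 0.001], [0.986, 0.167, -0.001], [-0.001, 0.0, -1.0]]
contact_force: [3.1, -0.6, 2.1]
finger_gap: 0.0148
gripper_force: 60.5
```

```bash
python3 -c "
from h import *
m()"
```

```text
yaw 99.59 M [-0.025 -0.735  0.085] F [ 3.07 -0.56  2.1 ] q6 82.28 eff6 -0.017 gap 0.0148 23.5
```

apply_moves --moves '[[[0,0,0],0.006],[[0,0,0],0.014]]'

```text
clock: 23.75
position: [0.6379, 0.084, 0.1354]
tool_rot: [[-0.145, 0.989, 0.001], [0.989, 0.145, -0.001], [-0.001, 0.0, -1.0]]
contact_force: [3.4, -1.3, 0.0]
finger_gap: 0.015
gripper_force: 60.6
```

```bash
python3 -c "
from h import *
m()"
```

```text
yaw 98.33 M [-0.177 -0.724  0.036] F [ 3.37 -1.27  0.02] q6 83.54 eff6 -0.018 gap 0.015 23.75
```

apply_moves --moves '[[[0,0,0],0.006],[[0,0,0],0.014]]'

```text
clock: 24.0
position: [0.6379, 0.084, 0.1354]
tool_rot: [[-0.123, 0.992, 0.001], [0.992, 0.123, -0.0], [-0.001, 0.0, -1.0]]
contact_force: [2.9, 0.2, 0.6]
finger_gap: 0.015
gripper_force: 60.6
```

```bash
python3 -c "
from h import *
m()"
```

```text
yaw 97.07 M [-0.259 -0.835  0.044] F [2.9  0.18 0.59] q6 84.8 eff6 -0.018 gap 0.015 24.0
```

apply_moves --moves '[[[0,0,0],0.006],[[0,0,0],0.014]]'

```text
clock: 24.25
position: [0.6378, 0.0841, 0.1354]
tool_rot: [[-0.101, 0.995, 0.0], [0.995, 0.101, -0.0], [-0.0, 0.0, -1.0]]
contact_force: [3.7, -0.2, 0.9]
finger_gap: 0.0151
gripper_force: 60.6
```

```bash
python3 -c "
from h import *
m()"
```

```text
yaw 95.81 M [-0.358 -0.954  0.143] F [ 3.7  -0.2   0.91] q6 86.06 eff6 -0.018 gap 0.0151 24.25
```

apply_moves --moves '[[[0,0,0],0.006],[[0,0,0],0.014]]'

```text
clock: 24.5
position: [0.6378, 0.0841, 0.1354]
tool_rot: [[-0.079, 0.997, 0.0], [0.997, 0.079, -0.0], [-0.0, 0.0, -1.0]]
contact_force: [3.9, -1.3, 1.2]
finger_gap: 0.0151
gripper_force: 60.6
```

```bash
python3 -c "
from h import *
m()"
```

```text
yaw 94.55 M [-0.353 -0.96   0.093] F [ 3.87 -1.28  1.17] q6 87.32 eff6 -0.018 gap 0.0151 24.5
```

apply_moves --moves '[[[0,0,0],0.006],[[0,0,0],0.012]]'

```text
clock: 24.75
position: [0.6378, 0.0841, 0.1354]
tool_rot: [[-0.061, 0.998, 0.0], [0.998, 0.061, -0.0], [-0.0, 0.0, -1.0]]
contact_force: [4.1, -2.2, 1.6]
finger_gap: 0.015
gripper_force: 60.6
```

```bash
python3 -c "
from h import *
m()"
```

```text
yaw 93.48 M [-0.426 -1.042  0.081] F [ 4.12 -2.23  1.62] q6 88.39 eff6 0.009 gap 0.015 24.75
```

apply_moves --moves '[[[0,0,0],0.006],[[0,0,0],0.012]]'

```text
clock: 25.0
position: [0.6378, 0.0841, 0.1354]
tool_rot: [[-0.042, 0.999, 0.0], [0.999, 0.042, -0.0], [-0.0, 0.0, -1.0]]
contact_force: [5.0, -2.6, 1.1]
finger_gap: 0.0147
gripper_force: 60.6
```

```bash
python3 -c "
from h import *
m()"
```

```text
yaw 92.41 M [-0.48  -1.142  0.134] F [ 4.99 -2.59  1.11] q6 89.47 eff6 0.009 gap 0.0147 25.0
```

apply_moves --moves '[[[0,0.001,0],0.006],[[-0.0005,0.0015,0],0.012]]'

```text
clock: 25.25
position: [0.6379, 0.0841, 0.1353]
tool_rot: [[-0.023, 1.0, -0.0], [1.0, 0.023, -0.0], [-0.0, -0.0, -1.0]]
contact_force: [3.5, -1.2, 1.9]
finger_gap: 0.015
gripper_force: 60.8
```

```bash
python3 -c "
from h import *
m()"
```

```text
yaw 91.33 M [-0.415 -0.823  0.077] F [ 3.49 -1.22  1.88] q6 90.54 eff6 0.011 gap 0.015 25.25
```

apply_moves --moves '[[[0,0,0],0.006],[[0,0,0],0.012]]'

```text
clock: 25.5
position: [0.6379, 0.0841, 0.1352]
tool_rot: [[-0.004, 1.0, -0.0], [1.0, 0.004, -0.0], [-0.0, -0.0, -1.0]]
contact_force: [2.8, -1.7, 3.0]
finger_gap: 0.015
gripper_force: 60.8
```

```bash
python3 -c "
from h import *
m()"
```

```text
yaw 90.25 M [-0.375 -0.763  0.043] F [ 2.78 -1.69  3.04] q6 91.62 eff6 0.009 gap 0.015 25.5
```

apply_moves --moves '[[[0,0,0],0.006],[[0,0,0],0.012]]'

```text
clock: 25.75
position: [0.6379, 0.0842, 0.1352]
tool_rot: [[0.014, 1.0, -0.0], [1.0, -0.014, -0.0], [-0.0, -0.0, -1.0]]
contact_force: [2.9, -1.5, 2.4]
finger_gap: 0.0153
gripper_force: 60.8
```

```bash
python3 -c "
from h import *
m()"
```

```text
yaw 89.17 M [-0.405 -0.681  0.101] F [ 2.94 -1.49  2.39] q6 92.7 eff6 0.009 gap 0.0153 25.75
```

apply_moves --moves '[[[0,0,0],0.006],[[0,0,0],0.012]]'

```text
clock: 26.0
position: [0.638, 0.0841, 0.1352]
tool_rot: [[0.033, 0.999, -0.0], [0.999, -0.033, -0.0], [-0.0, -0.0, -1.0]]
contact_force: [3.8, -1.7, 0.9]
finger_gap: 0.0152
gripper_force: 60.7
```

```bash
python3 -c "
from h import *
m()"
```

```text
yaw 88.1 M [-0.355 -0.707  0.217] F [ 3.81 -1.65  0.9 ] q6 93.76 eff6 0.162 gap 0.0152 26.0
```

apply_moves --moves '[[[0,0,0],0.003],[[0,0,0],0.003]]'

```text
clock: 26.25
position: [0.638, 0.0841, 0.1352]
tool_rot: [[0.037, 0.999, -0.0], [0.999, -0.037, -0.0], [-0.0, -0.0, -1.0]]
contact_force: [3.0, -1.4, 0.8]
finger_gap: 0.0152
gripper_force: 60.7
```

```bash
python3 -c "
from h import *
m()
go(.5471,.0166,.172,156.8)"
```

```text
yaw 87.86 M [-0.388 -0.662  0.255] F [ 2.98 -1.43  0.79] q6 94.01 eff6 0.249 gap 0.0152 26.25
clock 26.25 pos [0.638  0.0841 0.1352] yaw 87.86 q6 94.0 tilt [-0.0002 -0.0001] F [ 2.98 -1.43  0.79] M [-0.388 -0.662  0.255] gap 0.0152
MOVE [-0.2363 -0.2943 -0.1226] -0.766
```

Bolt A is at its stop: torque rose to 0.25 N m. C is next, with the approach and descent in one move.

apply_moves --moves '[[[0,0,0],-0.06],[[0,0,-0.06],-0.08],[[0,0,-0.13],-0.1],[[-0.08,-0.1,-0.13],-0.2],[[-0.16,-0.2,-0.13],-0.31],[[-0.236,-0.294,-0.13],-0.42],[[-0.236,-0.294,-0.13],-0.54],[[-0.236,-0.294,-0.13],-0.65],[[-0.236,-0.294,-0.13],-0.766],[[-0.236,-0.294,-0.12],-0.766],[[-0.236,-0.294,-0.12],-0.766],[[-0.236,-0.294,-0.09],-0.766],[[-0.236,-0.294,-0.06],-0.766],[[-0.236,-0.294,-0.03],-0.766],[[-0.236,-0.294,-0.01],-0.766],[[-0.236,-0.294,0],-0.766],[[-0.236,-0.294,0],-0.766]]'

```text
clock: 28.38
position: [0.5472, 0.0166, 0.1351]
tool_rot: [[-0.919, 0.394, -0.0], [0.394, 0.919, -0.0], [0.0, -0.0, -1.0]]
contact_force: [0.2, 0.3, -3.0]
finger_gap: 0.0148
gripper_force: 60.0
```

```bash
python3 -c "
from h import *
m();go(.5471,.0166,.135,156.8)"
```

```text
yaw 156.79 M [0.038 0.04  0.02 ] F [ 0.22  0.29 -3.  ] q6 18.32 eff6 0.001 gap 0.0148 28.375
clock 28.38 pos [0.5472 0.0166 0.1351] yaw 156.79 q6 18.3 tilt [-0.0002 -0.    ] F [ 0.22  0.29 -3.  ] M [0.038 0.04  0.02 ] gap 0.0148
MOVE [ 0.0003 -0.0003  0.0004] -0.0001
```

apply_moves --moves '[[[0,0,0],0.08],[[0,0,0],0.16],[[0,0,0],0.24],[[0,0,0],0.31],[[0,0,0],0.36],[[0,0,0],0.385],[[0,0,0],0.39],[[0,0,0],0.39]]'

```text
clock: 29.38
position: [0.5471, 0.0168, 0.1355]
tool_rot: [[-0.526, 0.851, -0.0], [0.851, 0.526, 0.0], [0.0, -0.0, -1.0]]
contact_force: [-2.0, -0.0, -1.8]
finger_gap: 0.0151
gripper_force: 60.2
```

```bash
python3 -c "
from h import *
m()"
```

```text
yaw 121.73 M [0.223 0.488 0.077] F [-1.98 -0.   -1.81] q6 53.39 eff6 0.07 gap 0.0151 29.375
```

apply_moves --moves '[[[0,0,0],0.005],[[0,0,0],0.009],[[0,0,0],0.009]]'

```text
clock: 29.75
position: [0.5472, 0.0168, 0.1354]
tool_rot: [[-0.513, 0.858, -0.0], [0.858, 0.513, 0.0], [0.0, -0.0, -1.0]]
contact_force: [-3.0, 1.0, -0.2]
finger_gap: 0.0152
gripper_force: 60.3
```

```bash
python3 -c "
from h import *
m()"
```

```text
yaw 120.89 M [0.344 0.609 0.051] F [-3.02  0.99 -0.23] q6 54.22 eff6 0.069 gap 0.0152 29.75
```

apply_moves --moves '[[[0,0,0],0.005],[[0,0,0],0.009],[[0,0,0],0.009]]'

```text
clock: 30.12
position: [0.5472, 0.0167, 0.1353]
tool_rot: [[-0.501, 0.865, -0.0], [0.865, 0.501, 0.0], [0.0, -0.0, -1.0]]
contact_force: [-3.9, 1.3, 0.5]
finger_gap: 0.015
gripper_force: 60.4
```

```bash
python3 -c "
from h import *
m()"
```

```text
yaw 120.07 M [0.337 0.658 0.097] F [-3.91  1.3   0.49] q6 55.03 eff6 0.07 gap 0.015 30.125
```

apply_moves --moves '[[[0,0,0],0.005],[[0,0,0],0.009],[[0,0,0],0.009]]'

```text
clock: 30.5
position: [0.5472, 0.0167, 0.1352]
tool_rot: [[-0.489, 0.872, -0.0], [0.872, 0.489, 0.0], [0.0, -0.0, -1.0]]
contact_force: [-2.9, 1.9, -0.1]
finger_gap: 0.0154
gripper_force: 60.4
```

```bash
python3 -c "
from h import *
m()"
```

```text
yaw 119.26 M [0.497 0.737 0.011] F [-2.9   1.87 -0.11] q6 55.85 eff6 0.07 gap 0.0154 30.5
```

apply_moves --moves '[[[0,0,0],0.005],[[0,0,0],0.01],[[0,0,0],0.01]]'

```text
clock: 30.88
position: [0.5472, 0.0167, 0.1352]
tool_rot: [[-0.475, 0.88, -0.0], [0.88, 0.475, 0.0], [0.0, -0.0, -1.0]]
contact_force: [-3.5, 1.7, -0.2]
finger_gap: 0.0154
gripper_force: 60.4
```

```bash
python3 -c "
from h import *
m()"
```

```text
yaw 118.36 M [0.488 0.683 0.071] F [-3.52  1.66 -0.22] q6 56.75 eff6 0.072 gap 0.0154 30.875
```

apply_moves --moves '[[[0,0,0],0.005],[[0,0,0],0.009],[[0,0,0],0.009]]'

```text
clock: 31.25
position: [0.5472, 0.0167, 0.1352]
tool_rot: [[-0.463, 0.887, -0.0], [0.887, 0.463, -0.0], [0.0, -0.0, -1.0]]
contact_force: [-3.4, 3.0, -0.5]
finger_gap: 0.0149
gripper_force: 60.3
```

```bash
python3 -c "
from h import *
m()"
```

```text
yaw 117.55 M [0.577 0.753 0.057] F [-3.39  2.95 -0.51] q6 57.56 eff6 0.07 gap 0.0149 31.25
```

apply_moves --moves '[[[0,0,0],0.005],[[0,0,0],0.01],[[0,0,0],0.01]]'

```text
clock: 31.62
position: [0.5473, 0.0167, 0.1352]
tool_rot: [[-0.449, 0.894, -0.0], [0.894, 0.449, 0.0], [0.0, -0.0, -1.0]]
contact_force: [-2.4, 2.6, -0.4]
finger_gap: 0.015
gripper_force: 60.3
```

```bash
python3 -c "
from h import *
m()"
```

```text
yaw 116.65 M [0.548 0.779 0.047] F [-2.35  2.61 -0.43] q6 58.46 eff6 0.073 gap 0.015 31.625
```

apply_moves --moves '[[[0,0,0],0.005],[[0,0,0],0.009],[[0,0,0],0.009]]'

```text
clock: 32.0
position: [0.5473, 0.0167, 0.1352]
tool_rot: [[-0.436, 0.9, -0.0], [0.9, 0.436, 0.0], [0.0, -0.0, -1.0]]
contact_force: [-3.0, 2.0, -0.3]
finger_gap: 0.015
gripper_force: 60.3
```

```bash
python3 -c "
from h import *
m()"
```

```text
yaw 115.84 M [ 0.538  0.843 -0.01 ] F [-3.02  2.04 -0.32] q6 59.27 eff6 0.07 gap 0.015 32.0
```

apply_moves --moves '[[[0,0,0],0.005],[[0,0,0],0.01],[[0,0,0],0.01]]'

```text
clock: 32.38
position: [0.5472, 0.0166, 0.1352]
tool_rot: [[-0.422, 0.907, -0.0], [0.907, 0.422, -0.0], [-0.0, -0.0, -1.0]]
contact_force: [-3.6, 2.1, -0.6]
finger_gap: 0.015
gripper_force: 60.3
```

```bash
python3 -c "
from h import *
m()"
```

```text
yaw 114.94 M [0.582 0.811 0.041] F [-3.58  2.14 -0.6 ] q6 60.17 eff6 0.073 gap 0.015 32.375
```

apply_moves --moves '[[[0,0,0],0.005],[[0,0,0],0.009],[[0,0,0],0.009]]'

```text
clock: 32.75
position: [0.5472, 0.0167, 0.1352]
tool_rot: [[-0.409, 0.913, -0.0], [0.913, 0.409, -0.0], [0.0, -0.0, -1.0]]
contact_force: [-3.9, 1.7, -0.5]
finger_gap: 0.0151
gripper_force: 60.3
```

```bash
python3 -c "
from h import *
m()"
```

```text
yaw 114.13 M [0.683 0.858 0.085] F [-3.94  1.65 -0.51] q6 60.97 eff6 0.071 gap 0.0151 32.75
```

apply_moves --moves '[[[0,0,0],0.005],[[0,0,0],0.01],[[0,0,0],0.01]]'

```text
clock: 33.12
position: [0.5473, 0.0166, 0.1353]
tool_rot: [[-0.394, 0.919, -0.0], [0.919, 0.394, -0.0], [-0.0, -0.0, -1.0]]
contact_force: [-3.8, 1.6, -0.8]
finger_gap: 0.015
gripper_force: 60.2
```

```bash
python3 -c "
from h import *
m()"
```

```text
yaw 113.23 M [0.664 0.853 0.066] F [-3.81  1.59 -0.75] q6 61.88 eff6 0.074 gap 0.015 33.125
```

apply_moves --moves '[[[0,0,0],0.005],[[0,0,0],0.009],[[0,0,0],0.009]]'

```text
clock: 33.5
position: [0.5473, 0.0166, 0.1353]
tool_rot: [[-0.381, 0.924, -0.0], [0.924, 0.381, -0.0], [-0.0, -0.0, -1.0]]
contact_force: [-4.3, 2.8, -0.8]
finger_gap: 0.015
gripper_force: 60.2
```

```bash
python3 -c "
from h import *
m()"
```

```text
yaw 112.42 M [0.642 0.904 0.021] F [-4.3   2.77 -0.79] q6 62.69 eff6 0.07 gap 0.015 33.5
```

apply_moves --moves '[[[0,0,0],0.005],[[0,0,0],0.01],[[0,0,0],0.01]]'

```text
clock: 33.88
position: [0.5473, 0.0166, 0.1353]
tool_rot: [[-0.367, 0.93, -0.0], [0.93, 0.367, -0.0], [-0.0, -0.0, -1.0]]
contact_force: [-3.4, 2.3, -2.0]
finger_gap: 0.015
gripper_force: 60.2
```

```bash
python3 -c "
from h import *
m()"
```

```text
yaw 111.52 M [0.697 0.939 0.098] F [-3.42  2.3  -1.97] q6 63.59 eff6 0.074 gap 0.015 33.875
```

apply_moves --moves '[[[0,0,0],0.005],[[0,0,0],0.009],[[0,0,0],0.009]]'

```text
clock: 34.25
position: [0.5472, 0.0166, 0.1352]
tool_rot: [[-0.354, 0.935, -0.0], [0.935, 0.354, -0.0], [0.0, -0.0, -1.0]]
contact_force: [-4.2, 3.2, -1.4]
finger_gap: 0.015
gripper_force: 60.2
```

```bash
python3 -c "
from h import *
m();go(.6260,.0042,.172,148.7)"
```

```text
yaw 110.71 M [0.692 0.95  0.069] F [-4.16  3.25 -1.36] q6 64.4 eff6 0.072 gap 0.015 34.25
clock 34.25 pos [0.5472 0.0166 0.1352] yaw 110.71 q6 64.4 tilt [-0.0001 -0.    ] F [-4.16  3.25 -1.36] M [0.692 0.95  0.069] gap 0.015
MOVE [-0.1316  0.2309 -0.1225] -0.4221
```

apply_moves --moves '[[[0,0,0],0.005],[[0,0,0],0.01],[[0,0,0],0.01]]'

```text
clock: 34.62
position: [0.5473, 0.0166, 0.1353]
tool_rot: [[-0.339, 0.941, -0.0], [0.941, 0.339, -0.0], [-0.0, -0.0, -1.0]]
contact_force: [-4.8, 3.2, -1.3]
finger_gap: 0.0152
gripper_force: 60.2
```

```bash
python3 -c "
from h import *
m()"
```

```text
yaw 109.81 M [0.756 0.981 0.094] F [-4.81  3.21 -1.33] q6 65.3 eff6 0.075 gap 0.0152 34.625
```

apply_moves --moves '[[[0,0,0],0.005],[[0,0,0],0.009],[[0,0,0],0.009]]'

```text
clock: 35.0
position: [0.5473, 0.0166, 0.1353]
tool_rot: [[-0.325, 0.946, -0.0], [0.946, 0.325, -0.0], [-0.0, -0.0, -1.0]]
contact_force: [-4.7, 3.1, -1.6]
finger_gap: 0.0152
gripper_force: 60.2
```

```bash
python3 -c "
from h import *
m();go(.6260,.0042,.172,148.7)"
```

```text
yaw 108.99 M [0.694 1.021 0.021] F [-4.66  3.07 -1.59] q6 66.11 eff6 0.071 gap 0.0152 35.0
clock 35.0 pos [0.5473 0.0166 0.1353] yaw 108.99 q6 66.1 tilt [-0.0001 -0.    ] F [-4.66  3.07 -1.59] M [0.694 1.021 0.021] gap 0.0152
MOVE [-0.1246  0.2346 -0.1225] -0.4412
```

apply_moves --moves '[[[0,0,0],0.005],[[0,0,0],0.01],[[0,0,0],0.01]]'

```text
clock: 35.38
position: [0.5473, 0.0167, 0.1353]
tool_rot: [[-0.311, 0.951, -0.0], [0.951, 0.311, -0.0], [-0.0, -0.0, -1.0]]
contact_force: [-4.1, 3.2, -1.3]
finger_gap: 0.015
gripper_force: 60.2
```

```bash
python3 -c "
from h import *
m()"
```

```text
yaw 108.1 M [0.698 1.047 0.046] F [-4.08  3.2  -1.33] q6 67.01 eff6 0.075 gap 0.015 35.375
```

apply_moves --moves '[[[0,0,0],0.005],[[0,0,0],0.008],[[0,0,0],0.008]]'

```text
clock: 35.75
position: [0.5473, 0.0167, 0.1353]
tool_rot: [[-0.299, 0.954, -0.0], [0.954, 0.299, -0.0], [-0.0, -0.0, -1.0]]
contact_force: [-3.6, 2.6, -2.3]
finger_gap: 0.0153
gripper_force: 60.2
```

```bash
python3 -c "
from h import *
m();go(.6260,.0042,.172,148.7)"
```

```text
yaw 107.37 M [0.746 0.984 0.012] F [-3.62  2.63 -2.3 ] q6 67.73 eff6 0.067 gap 0.0153 35.75
clock 35.75 pos [0.5473 0.0167 0.1353] yaw 107.37 q6 67.7 tilt [-0.     -0.0001] F [-3.62  2.63 -2.3 ] M [0.746 0.984 0.012] gap 0.0153
MOVE [-0.118   0.2381 -0.1225] -0.4592
```

apply_moves --moves '[[[0,0,0],0.005],[[0,0,0],0.01],[[0,0,0],0.01]]'

```text
clock: 36.12
position: [0.5473, 0.0167, 0.1353]
tool_rot: [[-0.284, 0.959, -0.0], [0.959, 0.284, -0.0], [-0.0, -0.0, -1.0]]
contact_force: [-4.7, 2.4, -1.0]
finger_gap: 0.0145
gripper_force: 60.2
```

```bash
python3 -c "
from h import *
m()"
```

```text
yaw 106.47 M [0.731 1.025 0.032] F [-4.69  2.41 -0.98] q6 68.64 eff6 0.071 gap 0.0145 36.125
```

apply_moves --moves '[[[0,0,0],0.004],[[0,0,0],0.007],[[0,0,0],0.007]]'

```text
clock: 36.5
position: [0.5473, 0.0166, 0.1353]
tool_rot: [[-0.273, 0.962, -0.0], [0.962, 0.273, -0.0], [-0.0, -0.0, -1.0]]
contact_force: [-4.6, 2.7, -1.5]
finger_gap: 0.0149
gripper_force: 60.2
```

```bash
python3 -c "
from h import *
m();go(.6260,.0042,.172,148.7)"
```

```text
yaw 105.84 M [0.789 1.075 0.032] F [-4.6   2.71 -1.54] q6 69.27 eff6 0.067 gap 0.0149 36.5
clock 36.5 pos [0.5473 0.0166 0.1353] yaw 105.84 q6 69.3 tilt [-0.0001 -0.0001] F [-4.6   2.71 -1.54] M [0.789 1.075 0.032] gap 0.0149
MOVE [-0.1116  0.2411 -0.1225] -0.4762
```

apply_moves --moves '[[[0,0,0],0.005],[[0,0,0],0.009],[[0,0,0],0.009]]'

```text
clock: 36.88
position: [0.5473, 0.0167, 0.1353]
tool_rot: [[-0.259, 0.966, -0.0], [0.966, 0.259, -0.0], [0.0, -0.0, -1.0]]
contact_force: [-4.0, 3.5, -2.0]
finger_gap: 0.0152
gripper_force: 60.2
```

```bash
python3 -c "
from h import *
m()"
```

```text
yaw 105.03 M [0.736 1.035 0.011] F [-3.97  3.48 -1.97] q6 70.08 eff6 0.068 gap 0.0152 36.875
```

apply_moves --moves '[[[0,0,0],0.004],[[0,0,0],0.007],[[0,0,0],0.007]]'

```text
clock: 37.25
position: [0.5473, 0.0167, 0.1353]
tool_rot: [[-0.249, 0.969, -0.0], [0.969, 0.249, -0.0], [-0.0, -0.0, -1.0]]
contact_force: [-3.8, 2.3, -2.1]
finger_gap: 0.0148
gripper_force: 60.2
```

```bash
python3 -c "
from h import *
m();go(.6260,.0042,.172,148.7)"
```

```text
yaw 104.4 M [0.75  1.064 0.05 ] F [-3.81  2.31 -2.09] q6 70.7 eff6 0.066 gap 0.0148 37.25
clock 37.25 pos [0.5473 0.0167 0.1353] yaw 104.4 q6 70.7 tilt [-0. -0.] F [-3.81  2.31 -2.09] M [0.75  1.064 0.05 ] gap 0.0148
MOVE [-0.1055  0.2438 -0.1224] -0.4922
```

apply_moves --moves '[[[0,0,0],0.005],[[0,0,0],0.01],[[0,0,0],0.01]]'

```text
clock: 37.62
position: [0.5472, 0.0166, 0.1353]
tool_rot: [[-0.234, 0.972, -0.0], [0.972, 0.234, -0.0], [-0.0, -0.0, -1.0]]
contact_force: [-3.9, 3.5, -0.8]
finger_gap: 0.0152
gripper_force: 60.2
```

```bash
python3 -c "
from h import *
m()"
```

```text
yaw 103.52 M [0.743 1.014 0.176] F [-3.94  3.46 -0.84] q6 71.59 eff6 0.17 gap 0.0152 37.625
```

apply_moves --moves '[[[0,0,0],0.004],[[0,0,0],0.007],[[0,0,0],0.007]]'

```text
clock: 38.0
position: [0.5472, 0.0167, 0.1352]
tool_rot: [[-0.223, 0.975, -0.0], [0.975, 0.223, -0.0], [-0.0, -0.0, -1.0]]
contact_force: [-5.0, 2.5, -1.3]
finger_gap: 0.015
gripper_force: 60.2
```

```bash
python3 -c "
from h import *
m();go(.6260,.0042,.172,148.7)"
```

```text
yaw 102.9 M [0.737 1.058 0.205] F [-4.97  2.46 -1.29] q6 72.21 eff6 0.235 gap 0.015 38.0
clock 38.0 pos [0.5472 0.0167 0.1352] yaw 102.9 q6 72.2 tilt [-0.0002 -0.0001] F [-4.97  2.46 -1.29] M [0.737 1.058 0.205] gap 0.015
MOVE [-0.0992  0.2467 -0.1226] -0.5089
```

C is at its stop too, at 0.235 N m. B is next: approach, descend and turn.

apply_moves --moves '[[[0,0,0],-0.06],[[0,0,-0.06],-0.08],[[0,0,-0.13],-0.12],[[-0.03,0.08,-0.13],-0.23],[[-0.065,0.16,-0.13],-0.34],[[-0.099,0.247,-0.13],-0.45],[[-0.099,0.247,-0.13],-0.509],[[-0.099,0.247,-0.12],-0.509],[[-0.099,0.247,-0.12],-0.509],[[-0.099,0.247,-0.09],-0.509],[[-0.099,0.247,-0.06],-0.509],[[-0.099,0.247,-0.03],-0.509],[[-0.099,0.247,-0.01],-0.509],[[-0.099,0.247,0],-0.509],[[-0.099,0.247,0],-0.509]]'

```text
clock: 39.88
position: [0.6261, 0.0042, 0.1351]
tool_rot: [[-0.854, 0.52, -0.0], [0.52, 0.854, -0.0], [0.0, -0.0, -1.0]]
contact_force: [0.0, 0.0, -4.0]
finger_gap: 0.0149
gripper_force: 59.9
```

apply_moves --moves '[[[0,0,0],0.08],[[0,0,0],0.16],[[0,0,0],0.24],[[0,0,0],0.31],[[0,0,0],0.355],[[0,0,0],0.38],[[0,0,0],0.385],[[0,0,0],0.385]]'

```text
clock: 40.88
position: [0.6261, 0.0045, 0.1355]
tool_rot: [[-0.408, 0.913, 0.0], [0.913, 0.408, 0.001], [0.001, 0.0, -1.0]]
contact_force: [-1.6, 2.0, -1.7]
finger_gap: 0.0153
gripper_force: 60.1
```

```bash
python3 -c "
from h import *
m()"
```

```text
yaw 114.08 M [0.413 0.352 0.058] F [-1.64  2.03 -1.74] q6 60.51 eff6 0.071 gap 0.0153 40.875
```

apply_moves --moves '[[[0,0,0],0.006],[[0,0,0],0.012],[[0,0,0],0.012]]'

```text
clock: 41.25
position: [0.6261, 0.0045, 0.1355]
tool_rot: [[-0.39, 0.921, 0.0], [0.921, 0.39, 0.0], [0.0, 0.0, -1.0]]
contact_force: [-1.5, 2.8, -0.2]
finger_gap: 0.0147
gripper_force: 60.3
```

```bash
python3 -c "
from h import *
m()"
```

```text
yaw 112.97 M [0.575 0.451 0.016] F [-1.53  2.81 -0.24] q6 61.63 eff6 0.074 gap 0.0147 41.25
```

Travel is now 35.7°, still only friction torque.

apply_moves --moves '[[[0,0,0],0.006],[[0,0,0],0.011],[[0,0,0],0.011]]'

```text
clock: 41.62
position: [0.6262, 0.0044, 0.1354]
tool_rot: [[-0.374, 0.927, 0.0], [0.927, 0.374, 0.0], [0.0, 0.0, -1.0]]
contact_force: [-2.8, 3.9, 1.2]
finger_gap: 0.0149
gripper_force: 60.4
```

```bash
python3 -c "
from h import *
m()"
```

```text
yaw 111.98 M [0.808 0.482 0.079] F [-2.83  3.87  1.2 ] q6 62.62 eff6 0.074 gap 0.0149 41.625
```

apply_moves --moves '[[[0,0,0],0.005],[[0,0,0],0.01],[[0,0,0],0.01]]'

```text
clock: 42.0
position: [0.6262, 0.0043, 0.1353]
tool_rot: [[-0.36, 0.933, 0.0], [0.933, 0.36, 0.0], [0.0, 0.0, -1.0]]
contact_force: [-2.3, 4.3, 0.8]
finger_gap: 0.0147
gripper_force: 60.4
```

```bash
python3 -c "
from h import *
m()"
```

```text
yaw 111.07 M [0.919 0.461 0.066] F [-2.31  4.3   0.8 ] q6 63.52 eff6 0.074 gap 0.0147 42.0
```

apply_moves --moves '[[[0,0,0],0.006],[[0,0,0],0.011],[[0,0,0],0.011]]'

```text
clock: 42.38
position: [0.6262, 0.0043, 0.1353]
tool_rot: [[-0.343, 0.939, 0.0], [0.939, 0.343, 0.0], [0.0, 0.0, -1.0]]
contact_force: [-1.2, 3.3, -0.4]
finger_gap: 0.0151
gripper_force: 60.4
```

```bash
python3 -c "
from h import *
m()"
```

```text
yaw 110.08 M [1.02  0.424 0.018] F [-1.2   3.25 -0.36] q6 64.51 eff6 0.074 gap 0.0151 42.375
```

apply_moves --moves '[[[0,0,0],0.005],[[0,0,0],0.01],[[0,0,0],0.01]]'

```text
clock: 42.75
position: [0.6262, 0.0043, 0.1353]
tool_rot: [[-0.329, 0.944, 0.0], [0.944, 0.329, 0.0], [0.0, 0.0, -1.0]]
contact_force: [-1.4, 4.1, 0.3]
finger_gap: 0.0149
gripper_force: 60.4
```

```bash
python3 -c "
from h import *
m()"
```

```text
yaw 109.18 M [1.126 0.405 0.027] F [-1.37  4.13  0.3 ] q6 65.41 eff6 0.073 gap 0.0149 42.75
```

apply_moves --moves '[[[0,0,0],0.006],[[0,0,0],0.011],[[0,0,0],0.011]]'

```text
clock: 43.12
position: [0.6262, 0.0043, 0.1353]
tool_rot: [[-0.312, 0.95, 0.0], [0.95, 0.312, 0.0], [0.0, 0.0, -1.0]]
contact_force: [-1.6, 4.6, 0.3]
finger_gap: 0.0147
gripper_force: 60.4
```

```bash
python3 -c "
from h import *
m()"
```

```text
yaw 108.19 M [1.092 0.484 0.057] F [-1.6   4.6   0.29] q6 66.4 eff6 0.075 gap 0.0147 43.125
```

apply_moves --moves '[[[0,0,0],0.005],[[0,0,0],0.01],[[0,0,0],0.01]]'

```text
clock: 43.5
position: [0.6262, 0.0043, 0.1353]
tool_rot: [[-0.297, 0.955, 0.0], [0.955, 0.297, 0.0], [0.0, 0.0, -1.0]]
contact_force: [-1.5, 4.1, -0.1]
finger_gap: 0.0154
gripper_force: 60.4
```

```bash
python3 -c "
from h import *
m();go(.5593,.0955,.172,102.3)"
```

```text
yaw 107.29 M [1.189 0.466 0.036] F [-1.48  4.07 -0.09] q6 67.3 eff6 0.075 gap 0.0154 43.5
clock 43.5 pos [0.6262 0.0043 0.1353] yaw 107.29 q6 67.3 tilt [0. 0.] F [-1.48  4.07 -0.09] M [1.189 0.466 0.036] gap 0.0154
MOVE [ 0.3567 -0.1224 -0.1224] 0.0554
```

apply_moves --moves '[[[0,0,0],0.006],[[0,0,0],0.011],[[0,0,0],0.011]]'

```text
clock: 43.88
position: [0.6261, 0.0043, 0.1353]
tool_rot: [[-0.281, 0.96, -0.0], [0.96, 0.281, 0.0], [0.0, -0.0, -1.0]]
contact_force: [-1.5, 3.7, -0.8]
finger_gap: 0.0151
gripper_force: 60.4
```

```bash
python3 -c "
from h import *
m()"
```

```text
yaw 106.3 M [1.201 0.456 0.18 ] F [-1.5   3.7  -0.79] q6 68.29 eff6 0.142 gap 0.0151 43.875
```

apply_moves --moves '[[[0,0,0],0.005],[[0,0,0],0.009],[[0,0,0],0.009]]'

```text
clock: 44.25
position: [0.6261, 0.0043, 0.1352]
tool_rot: [[-0.267, 0.964, -0.0], [0.964, 0.267, 0.0], [0.0, -0.0, -1.0]]
contact_force: [-1.8, 4.4, -0.2]
finger_gap: 0.0149
gripper_force: 60.4
```

```bash
python3 -c "
from h import *
m();go(.5593,.0955,.172,102.3)"
```

```text
yaw 105.51 M [1.223 0.493 0.208] F [-1.79  4.39 -0.2 ] q6 69.08 eff6 0.225 gap 0.0149 44.25
clock 44.25 pos [0.6261 0.0043 0.1352] yaw 105.51 q6 69.1 tilt [-0.0001  0.    ] F [-1.79  4.39 -0.2 ] M [1.223 0.493 0.208] gap 0.0149
MOVE [ 0.3525 -0.1333 -0.1226] 0.0356
```

B is at its stop at 0.225 N m. D is the last one.

apply_moves --moves '[[[0,0,0],-0.06],[[0,0,-0.06],-0.08],[[0,0,-0.13],-0.06],[[0.1,-0.04,-0.13],-0.02],[[0.2,-0.08,-0.13],0.02],[[0.3,-0.11,-0.13],0.036],[[0.353,-0.133,-0.13],0.036],[[0.353,-0.133,-0.12],0.036],[[0.353,-0.133,-0.12],0.036],[[0.353,-0.133,-0.09],0.036],[[0.353,-0.133,-0.06],0.036],[[0.353,-0.133,-0.03],0.036],[[0.353,-0.133,-0.01],0.036],[[0.353,-0.133,0],0.036],[[0.353,-0.133,0],0.036]]'

```text
clock: 46.12
position: [0.5593, 0.0956, 0.1351]
tool_rot: [[-0.212, 0.977, -0.0], [0.977, 0.212, -0.0], [-0.0, -0.0, -1.0]]
contact_force: [0.5, 0.1, -3.2]
finger_gap: 0.015
gripper_force: 59.9
```

apply_moves --moves '[[[0,0,0],0.08],[[0,0,0],0.16],[[0,0,0],0.24],[[0,0,0],0.31],[[0,0,0],0.355],[[0,0,0],0.38],[[0,0,0],0.39],[[0,0,0],0.39]]'

```text
clock: 47.12
position: [0.5592, 0.096, 0.1355]
tool_rot: [[0.388, 0.922, -0.0], [0.922, -0.388, 0.001], [0.001, -0.0, -1.0]]
contact_force: [-1.9, 2.2, -1.8]
finger_gap: 0.0148
gripper_force: 60.0
```

```bash
python3 -c "
from h import *
m()"
```

```text
yaw 67.19 M [0.464 0.421 0.068] F [-1.89  2.15 -1.76] q6 116.12 eff6 0.083 gap 0.0148 47.125
```

apply_moves --moves '[[[0,0,0],0.006],[[0,0,0],0.012],[[0,0,0],0.012]]'

```text
clock: 47.5
position: [0.5593, 0.0959, 0.1354]
tool_rot: [[0.405, 0.914, -0.0], [0.914, -0.405, 0.001], [0.001, -0.0, -1.0]]
contact_force: [-2.5, 1.8, -0.5]
finger_gap: 0.0149
gripper_force: 60.3
```

```bash
python3 -c "
from h import *
m()"
```

```text
yaw 66.08 M [0.7   0.657 0.071] F [-2.45  1.84 -0.51] q6 117.22 eff6 0.078 gap 0.0149 47.5
```

apply_moves --moves '[[[0,0,0],0.006],[[0,0,0],0.012],[[0,0,0],0.012]]'

```text
clock: 47.88
position: [0.5593, 0.0958, 0.1353]
tool_rot: [[0.423, 0.906, -0.0], [0.906, -0.423, 0.0], [0.0, -0.0, -1.0]]
contact_force: [-3.4, 3.5, -0.8]
finger_gap: 0.0153
gripper_force: 60.4
```

```bash
python3 -c "
from h import *
m()"
```

```text
yaw 65.0 M [0.898 0.697 0.046] F [-3.41  3.46 -0.77] q6 118.31 eff6 0.08 gap 0.0153 47.875
```

apply_moves --moves '[[[0,0,0],0.005],[[0,0,0],0.011],[[0,0,0],0.011]]'

```text
clock: 48.25
position: [0.5594, 0.0958, 0.1353]
tool_rot: [[0.439, 0.899, -0.0], [0.899, -0.439, 0.0], [0.0, -0.0, -1.0]]
contact_force: [-3.0, 4.0, 0.1]
finger_gap: 0.0151
gripper_force: 60.4
```

```bash
python3 -c "
from h import *
m()"
```

```text
yaw 63.99 M [1.048 0.75  0.044] F [-3.02  3.99  0.13] q6 119.31 eff6 0.073 gap 0.0151 48.25
```

Travel is 38.3°.

apply_moves --moves '[[[0,0,0],0.006],[[0,0,0],0.012],[[0,0,0],0.012]]'

```text
clock: 48.62
position: [0.5594, 0.0958, 0.1353]
tool_rot: [[0.455, 0.89, -0.0], [0.89, -0.455, 0.0], [0.0, -0.0, -1.0]]
contact_force: [-3.6, 3.5, -0.4]
finger_gap: 0.0151
gripper_force: 60.4
```

```bash
python3 -c "
from h import *
m()"
```

```text
yaw 62.91 M [1.034 0.742 0.081] F [-3.6   3.47 -0.4 ] q6 120.39 eff6 0.073 gap 0.0151 48.625
```

apply_moves --moves '[[[0,0,0],0.005],[[0,0,0],0.011],[[0,0,0],0.011]]'

```text
clock: 49.0
position: [0.5594, 0.0958, 0.1353]
tool_rot: [[0.471, 0.882, -0.0], [0.882, -0.471, 0.0], [0.0, -0.0, -1.0]]
contact_force: [-3.7, 5.0, 0.1]
finger_gap: 0.0153
gripper_force: 60.4
```

```bash
python3 -c "
from h import *
m()"
```

```text
yaw 61.92 M [1.035 0.801 0.071] F [-3.72  5.01  0.09] q6 121.38 eff6 0.073 gap 0.0153 49.0
```

apply_moves --moves '[[[0,0,0],0.006],[[0,0,0],0.012],[[0,0,0],0.012]]'

```text
clock: 49.38
position: [0.5594, 0.0958, 0.1353]
tool_rot: [[0.487, 0.873, -0.0], [0.873, -0.487, 0.0], [0.0, -0.0, -1.0]]
contact_force: [-3.0, 4.0, -0.0]
finger_gap: 0.0146
gripper_force: 60.4
```

```bash
python3 -c "
from h import *
m()"
```

```text
yaw 60.84 M [1.009 0.749 0.048] F [-2.95  4.02 -0.02] q6 122.47 eff6 0.072 gap 0.0146 49.375
```

apply_moves --moves '[[[0,0,0],0.005],[[0,0,0],0.011],[[0,0,0],0.011]]'

```text
clock: 49.75
position: [0.5594, 0.0958, 0.1352]
tool_rot: [[0.502, 0.865, -0.0], [0.865, -0.502, 0.0], [0.0, -0.0, -1.0]]
contact_force: [-2.7, 3.9, -0.2]
finger_gap: 0.0151
gripper_force: 60.4
```

```bash
python3 -c "
from h import *
m();go(.5539,-.2457,.172,146.8)"
```

```text
yaw 59.85 M [0.998 0.805 0.115] F [-2.73  3.94 -0.15] q6 123.45 eff6 0.074 gap 0.0151 49.75
clock 49.75 pos [0.5594 0.0958 0.1352] yaw 59.85 q6 123.5 tilt [-0.0001  0.0004] F [-2.73  3.94 -0.15] M [0.998 0.805 0.115] gap 0.0151
MOVE [-0.9935  0.556  -0.123 ] -0.9661
```

apply_moves --moves '[[[0,0,0],0.006],[[0,0,0],0.012],[[0,0,0],0.012]]'

```text
clock: 50.12
position: [0.5593, 0.0958, 0.1352]
tool_rot: [[0.519, 0.855, -0.0], [0.855, -0.519, 0.0], [0.0, -0.0, -1.0]]
contact_force: [-3.3, 4.5, 0.1]
finger_gap: 0.0148
gripper_force: 60.4
```

```bash
python3 -c "
from h import *
m()"
```

```text
yaw 58.77 M [1.084 0.742 0.076] F [-3.26  4.53  0.08] q6 124.54 eff6 0.072 gap 0.0148 50.125
```

apply_moves --moves '[[[0,0,0],0.005],[[0,0,0],0.011],[[0,0,0],0.011]]'

```text
clock: 50.5
position: [0.5594, 0.0958, 0.1352]
tool_rot: [[0.533, 0.846, -0.0], [0.846, -0.533, 0.0], [0.0, -0.0, -1.0]]
contact_force: [-3.2, 3.5, -0.1]
finger_gap: 0.0151
gripper_force: 60.4
```

```bash
python3 -c "
from h import *
m();go(.5539,-.2457,.172,146.8)"
```

```text
yaw 57.78 M [1.021 0.752 0.083] F [-3.22  3.48 -0.13] q6 125.53 eff6 0.072 gap 0.0151 50.5
clock 50.5 pos [0.5594 0.0958 0.1352] yaw 57.78 q6 125.5 tilt [-0.0001  0.0004] F [-3.22  3.48 -0.13] M [1.021 0.752 0.083] gap 0.0151
MOVE [-0.9727  0.5916 -0.123 ] -0.9891
```

apply_moves --moves '[[[0,0,0],0.006],[[0,0,0],0.012],[[0,0,0],0.012]]'

```text
clock: 50.88
position: [0.5594, 0.0958, 0.1353]
tool_rot: [[0.549, 0.836, -0.0], [0.836, -0.549, 0.0], [0.0, -0.0, -1.0]]
contact_force: [-2.7, 4.0, -0.4]
finger_gap: 0.0153
gripper_force: 60.4
```

```bash
python3 -c "
from h import *
m()"
```

```text
yaw 56.7 M [1.045 0.761 0.063] F [-2.72  4.   -0.39] q6 126.6 eff6 0.083 gap 0.0153 50.875
```

apply_moves --moves '[[[0,0,0],0.005],[[0,0,0],0.011],[[0,0,0],0.011]]'

```text
clock: 51.25
position: [0.5593, 0.0959, 0.1352]
tool_rot: [[0.563, 0.826, -0.0], [0.826, -0.563, 0.0], [0.0, -0.0, -1.0]]
contact_force: [-3.0, 3.6, 0.3]
finger_gap: 0.0148
gripper_force: 60.4
```

```bash
python3 -c "
from h import *
m();go(.5539,-.2457,.172,146.8)"
```

```text
yaw 55.73 M [1.03  0.773 0.155] F [-2.96  3.57  0.32] q6 127.58 eff6 0.181 gap 0.0148 51.25
clock 51.25 pos [0.5593 0.0959 0.1352] yaw 55.73 q6 127.6 tilt [-0.0002  0.0004] F [-2.96  3.57  0.32] M [1.03  0.773 0.155] gap 0.0148
MOVE [-0.951   0.6262 -0.1232] -1.0119
```

D is at its stop, so all four are done. The wrench goes back to its stand.

apply_moves --moves '[[[0,0,0],0.004],[[0,0,0],0.004],[[0,0,0],-0.05],[[0,0,-0.06],-0.08],[[0,0,-0.13],-0.12],[[-0.13,0.09,-0.13],-0.23],[[-0.27,0.18,-0.13],-0.34],[[-0.41,0.27,-0.13],-0.45],[[-0.55,0.36,-0.13],-0.56],[[-0.69,0.45,-0.13],-0.67],[[-0.83,0.54,-0.12],-0.78],[[-0.92,0.6,-0.1],-0.89],[[-0.951,0.626,-0.05],-1.0],[[-0.951,0.626,0],-1.0],[[-0.951,0.626,0.1],-1.0],[[-0.951,0.626,0.1],-1.0],[[-0.951,0.626,0.1],-1.0]]'

```text
clock: 53.38
position: [0.5542, -0.2457, 0.1059]
tool_rot: [[-0.826, 0.564, 0.0], [0.564, 0.826, -0.001], [-0.001, -0.001, -1.0]]
contact_force: [-0.6, 0.2, -2.6]
finger_gap: 0.0146
gripper_force: 59.8
```

```bash
python3 -c "
from h import *
m();go(.5539,-.2457,.0580,146.8)"
```

```text
yaw 145.68 M [-0.004  0.005  0.037] F [-0.6   0.23 -2.59] q6 4.43 eff6 0.013 gap 0.0146 53.375
clock 53.38 pos [ 0.5542 -0.2457  0.1059] yaw 145.68 q6 4.4 tilt [ 0.0002 -0.0008] F [-0.6   0.23 -2.59] M [-0.004  0.005  0.037] gap 0.0146
MOVE [ 0.0009 -0.0004  0.1597] -0.0124
```

apply_moves --moves '[[[0.001,0,0.04],0],[[0.001,0,0.08],0],[[0.001,0,0.11],0],[[0.001,0,0.135],0],[[0.001,0,0.15],0],[[0.001,0,0.158],0],[[0.001,0,0.16],0],[[0.001,0,0.16],0]]'

```text
clock: 54.38
position: [0.5539, -0.2459, 0.0578]
tool_rot: [[-0.826, 0.563, 0.001], [0.563, 0.826, -0.0], [-0.001, -0.0, -1.0]]
contact_force: [0.1, 0.9, -1.7]
finger_gap: 0.0151
gripper_force: 60.2
```

```bash
python3 -c "
from h import *
go(.5539,-.2457,.0577,146.8)"
```

```text
clock 54.38 pos [ 0.5539 -0.2459  0.0578] yaw 145.72 q6 4.3 tilt [ 0.0006 -0.0004] F [ 0.14  0.87 -1.74] M [ 0.146  0.149 -0.008] gap 0.0151
MOVE [0.0004 0.0004 0.0002] -0.012
```

apply_moves --moves '[[[0,0,0],0],[[0,0,0],0],[[0,0,0],0],[[0,0,0],0],[[0,0,0],0],[[0,0,-0.1],0],[[0,0,-0.25],0],[[0,0,-0.4],0],[[0,0,-0.55],0],[[0,0,-0.6],0],[[0,0,-0.6],0],[[0,0,-0.6],0]]' --hand 0

```text
clock: 55.88
position: [0.5528, -0.2453, 0.2352]
tool_rot: [[-0.826, 0.563, -0.003], [0.563, 0.826, 0.002], [0.003, -0.0, -1.0]]
contact_force: [0.3, 0.8, 0.7]
finger_gap: 0.0856
gripper_force: 0.0
```

```bash
python3 -c "
from h import *
d=snap('wrist','w9');c=cloud(d);A=c.reshape(-1,3)
W=A[(np.linalg.norm(A[:,:2]-[.553,-.246],axis=1)<.06)&(A[:,2]>.075)&(A[:,2]<.12)]
print(cv2.minAreaRect((W[:,:2]*1000).astype(np.float32)),len(W),np.median(W[:,2]),W[:,2].std(),W[:,2].max())
m()"
```

```text
((553.4913330078125, -246.2974090576172), (15.223743438720703, 88.82721710205078), 56.084102630615234) 1254 0.08477956637895975 0.0009754834082339614 0.08700590147699022
yaw 145.72 M [-0.032 -0.001  0.031] F [0.21 0.44 0.21] q6 4.35 eff6 0.0 gap 0.0855 55.925
```

View pics/w9.png

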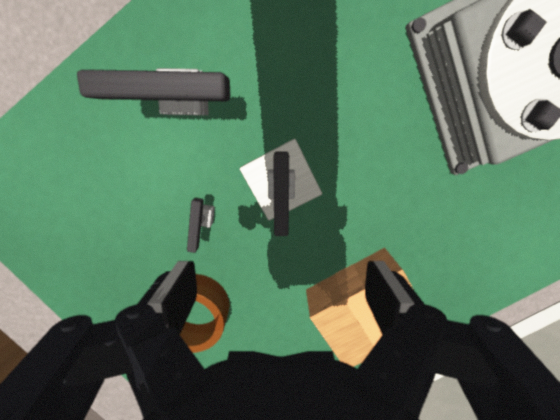

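The wrench stands upright at (281,193) on its plate. Its bar sits at 84.8 mm, the same as at the start, and the gripper is clear. I'm handing the job in.

```bash
python3 -c "
from h import *
print(bot.job_done())"
```

```text
the job is handed in; nothing more can be done
None
```

All four bolts were tightened crosswise in two rounds and pulled up to their stops at about 0.18–0.25 N m, the wrench is back upright and released on its stand, and the job was handed in at about 56 s; the hand-in call returned no verdict.

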